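# Put the turning tools back in the rack in order of size

### The job

Put the four loose lathe turning tools from the mat back into the four empty places of the wooden tool rack, so that the whole row runs in order of size from the smallest tool to the largest, which are both still in the rack at its two ends. Lay each tool flat and square across both battens, middle over its place, insert face up and cutting tip pointing the same way as the two already there. Carbide chips easily, so set them down gently rather than dropping them, and leave the two end tools where they are.

Things in the scene. Friction and masses are not known exactly. Their poses are not given: they have to be found in the camera images.
- tool12_mid (a point): loose turning tool on the mat: bright steel bar 12 mm square, 80 mm long, about 90 g, dark head and gold insert at one end. Point: middle of the bar, half-way along and 6 mm above its underside. x: along the bar to the cutting tip; z: out of its upper (insert) face. The head, the last 22 mm, overhangs 2 mm to -y.
- tool16_mid (a point): loose turning tool on the mat: bright steel bar 16 mm square, 100 mm long, about 200 g, dark head and gold insert at one end. Point: middle of the bar, half-way along and 8 mm above its underside. x: along the bar to the cutting tip; z: out of its upper (insert) face. The head, the last 27 mm, overhangs 3 mm to -y.
- tool20_mid (a point): loose turning tool on the mat: bright steel bar 20 mm square, 125 mm long, about 390 g, dark head and gold insert at one end. Point: middle of the bar, half-way along and 10 mm above its underside. x: along the bar to the cutting tip; z: out of its upper (insert) face. The head, the last 30 mm, overhangs 4 mm to -y.
- tool25_mid (a point): loose turning tool on the mat: bright steel bar 25 mm square, 150 mm long, about 735 g, dark head and gold insert at one end. Point: middle of the bar, half-way along and 12.5 mm above its underside. x: along the bar to the cutting tip; z: out of its upper (insert) face. The head, the last 30 mm, overhangs 4 mm to -y.
- place_a (a point): one of the rack's four empty places (letters in no order along the row): two black rubber pads, 46 x 10 mm, on the two battens. Point: centre between the pads, level with their tops. x: the way tips point, across the battens; y: along the row. Places are 72 mm apart. Battens 56 mm apart between centres, 46 mm clear; base board 17 mm below pad tops.
- place_b (a point): one of the rack's four empty places (letters in no order along the row): two black rubber pads, 46 x 10 mm, on the two battens. Point: centre between the pads, level with their tops. x: the way tips point, across the battens; y: along the row. Dowels 6 mm thick stand 14 mm above the pads on each batten, half-way between places. The rack is fixed; pad tops 27 mm above the bench.
- place_c (a point): one of the rack's four empty places (letters in no order along the row): two black rubber pads, 46 x 10 mm, on the two battens. Point: centre between the pads, level with their tops. x: the way tips point, across the battens; y: along the row. Places are 72 mm apart. Battens 56 mm apart between centres, 46 mm clear; base board 17 mm below pad tops.
- place_d (a point): one of the rack's four empty places (letters in no order along the row): two black rubber pads, 46 x 10 mm, on the two battens. Point: centre between the pads, level with their tops. x: the way tips point, across the battens; y: along the row. Dowels 6 mm thick stand 14 mm above the pads on each batten, half-way between places. The rack is fixed; pad tops 27 mm above the bench.
- tool32_mid (a point): largest tool, 32 mm square, 170 mm long, already in the rack's place at one end of the row (which end varies), 72 mm from the nearest empty place. Point: middle of the bar, 16 mm above its underside, x to its cutting tip.
- tool10_mid (a point): smallest tool, 10 mm square, 70 mm long, already in the place at the other end of the row. Point: middle of the bar, 5 mm above its underside, x to its cutting tip.

How it is judged:
By the outcome, as a careful person would: the job done as asked, in the order asked, and still so for the second after the job is handed in, with the robot touching nothing.
It also fails if it takes over 106 s, if anything falls off the work surface, if the arm or the gripper's body presses on something with over 40 N, if the wrist force passes 120 N, or if a joint passes its speed limit or range.

### The arm

A 7-joint arm with a two-finger parallel gripper is mounted at the origin on the work surface. World frame = base frame: x ahead of the robot, y to its left, z up, the work surface at z = 0. Lengths are in m, angles in rad, forces in N, time in s.
With the tool pointing down it reaches from about 0.425 to 0.825 m from the base axis. Payload 3.6 kg.
Tool frame: the origin (TCP) lies at the very end of the fingers, on their centre line; the grasp point (between the pads) lies 19 mm behind it; y points along the fingers, x is the direction in which the jaws open and shut, and the axes are right-handed (so a half turn about y gives the same grasp; the last joint's range is limited). The gripper opens to 93 mm and grips with 3 to 60 N. Pads are 15 mm wide; open, the fingers measure 128 mm over their backs; the gripper's body (75 mm by 188 mm) begins 65 mm behind the grasp point.
Start: joints at [1.24, 0.615, -0.013, 1.423, 0.008, 1.103, -0.04], TCP at [0.194, -0.62, 0.219] pointing down, gripper open.
Joint ranges: [-3.12, 3.12], [-0.3, 2.06], [-1.34, 1.32], [0.26, 2.42], [-1.36, 4.5], [0.01, 1.98], [-2.84, 2.84]. Speed limits (rad/s): [2.79, 2.79, 3.14, 3.14, 3.14, 3.14, 3.14].

### API

Orientations are given as a 3x3 rotation matrix whose columns are the frame's x, y, z axes.
In Python, from rig import env gives the robot as it stands.
- The arm moves only by the shell command python3 -m creep 'ROWS' [FORCE]. ROWS is JSON, a list of rows, each an object with "travel": the shift along the tool's x, y, z in cm, a list of three; "dr": the turn, a rotation vector about the tool's x, y, z in degrees, a list of three; "grip": the opening in per cent of the stroke, from 0 (shut) to 100 (fully open). In form: [{"travel": [dx, dy, dz], "dr": [wx, wy, wz], "grip": grip}, ...]. A call has 1 to 5 rows; each row is the pose to reach, as a shift and turn from the pose commanded when the call began, along the tool's axes at that moment; what a row does not reach only later rows make up. A row lasts 1/12 s, in which the tool goes at most 41.7 mm and 7.16 degrees, less where a joint would pass 70% of its speed; a pose out of reach is approached as far as the arm can. A call with a gripper value outside its range is refused whole. The fingers move at their own pace and stop on an object; FORCE is the grip in N (left out, the last holds). Time passes only in rows, so rows that repeat a pose let the fingers close. It gives the time, the measured TCP pose, the force and the opening at its end, in the units of the state.
- env.get_state(): the state, without advancing time (a new reading comes with each control period).
- env.capture(name): name is "scene" or "top" or "wrist"; returns (picture, depth): 384x512x3 uint8, blue, green, red; 384x512 float32, m along the optical axis (not along the pixel's ray), 0 where there is no reading.
- env.camera_model(name): a dict with "fx", "fy", "cx", "cy" (pixels), "k1" (the pictures are not rectified: a ray, as slopes to the right and down, at radius r is drawn at 1 + k1 r^2 times it, then the intrinsics apply), "world_from_camera" (4x4, takes a point from camera to world coordinates). Camera axes: x right, y up, looking along -z (the intrinsics and any distortion apply to the point x, -y, -z); pixel columns grow to the right and rows downward; lengths in m; the calibration is good to about 2 mm. A picture is of the moment at which its call begins: read the wrist's pose just before it. camera_model takes no time and is no camera call; for the wrist camera it gives the pose at the moment of the call.
- env.close_job(): hands the job in, once; it reports no verdict.
Trained networks look in the newest picture that a camera, given by its name, has taken for a name from the list of things; names that differ only in an ending like _2 or _b are one class to them, and where a whole thing is asked for, a point or a joint stands for the part that bears it (a point fixed in the world has none). Each returns a list of dicts, best first, with "p" (0 to 1); they miss things now and then, are a little off and sometimes report something else, mostly with a low value. They report only what shows in the picture. A call takes as long as a camera call.
- env.search_frame(camera, thing): "at" ([x, y, z] in m, in world coordinates, good to about 4 mm: the middle of the surface that is visible of it).
- env.silhouettes(camera, thing): "pixels" (384x512 bool, what is visible of it).
The state is a dict: "t": time; "joint_positions": joint angles; "qvel": joint speeds; "tau": joint torques, N m; "tool_pos": TCP position; "eef_rot": TCP orientation; "force": force on the tool from outside, world axes, zero at the start; "moment": the same for the moment, N m; "width": opening from 0.0 (shut) to 1.0 (fully open).
Only numpy, scipy, OpenCV 4.12 (cv2) and the standard library are available. Lean on these libraries where they do the work, as an engineer would, in place of code of your own. Each camera call takes 0.05 s, during which the arm holds its last target. There are 200 camera calls.

## Working session

There is one attempt and no reset: what is moved stays moved. The work goes in short steps, Python scripts to look and compute and a shell command to move; the robot and the scene stay as the last step left them, time stands still between calls to the robot, and variables do not carry over. Pictures are saved under pics/ and viewed, about 12 in all and at most 16, crops included, and the job is handed in when it is done.

```bash
ls; mkdir -p pics; python3 - <<'E'
from rig import env
import cv2,numpy as np
s=env.get_state()
print({k:np.round(v,3).tolist() for k,v in s.items()})
for n in("top","scene"):
    p,d=env.capture(n); cv2.imwrite(f"pics/{n}0.png",p); np.save(f"pics/{n}0.npy",d)
    m=env.camera_model(n);print(n,m)
    if n=="top":
        for t in ["tool12_mid","tool16_mid","tool20_mid","tool25_mid","tool32_mid","tool10_mid","place_a"]:
            print(t,[(round(r["p"],2),np.round(r["at"],3).tolist()) for r in env.search_frame(n,t)])
E
```

```text
pics
{'t': 0.0, 'joint_positions': [1.241, 0.616, -0.013, 1.425, 0.008, 1.103, -0.04], 'qvel': [0.001, 0.001, -0.001, 0.001, -0.002, -0.002, -0.001], 'tau': [0.0, -45.894, 0.209, -16.574, -0.061, 0.02, 0.0], 'tool_pos': [0.194, -0.619, 0.218], 'eef_rot': [[0.299, -0.001, 0.954], [-0.954, 0.002, 0.299], [-0.002, -1.0, -0.0]], 'force': [-0.139, -0.41, 0.785], 'moment': [-0.08, -0.054, 0.002], 'width': 0.999}
top {'fx': 390.04780043438967, 'fy': 390.04780043438967, 'cx': 254.2270631403589, 'cy': 186.10392965842567, 'k1': -0.03623466941624102, 'world_from_camera': array([[-0.01179991,  0.9961035 , -0.08739891,  0.42832883],
       [-0.99992941, -0.01163334,  0.00241495,  0.01814295],
       [ 0.00138879,  0.08742124,  0.99617047,  1.03508299],
       [ 0.        ,  0.        ,  0.        ,  1.        ]])}
tool12_mid [(0.64, [0.512, -0.286, 0.014])]
tool16_mid [(0.62, [0.469, -0.193, 0.017])]
tool20_mid [(0.97, [0.446, -0.371, 0.023])]
tool25_mid [(0.67, [0.529, -0.11, 0.027])]
tool32_mid [(0.78, [0.496, 0.416, 0.057])]
tool10_mid [(0.61, [0.497, 0.28, 0.03]), (0.55, [0.49, 0.066, 0.034])]
place_a [(0.53, [0.492, 0.284, 0.026]), (0.44, [0.518, 0.355, 0.026])]
scene {'fx': 354.1806235479626, 'fy': 354.1806235479626, 'cx': 257.75208009341634, 'cy': 186.015575254266, 'k1': -0.07947833553472607, 'world_from_camera': array([[-0.08395968, -0.85930442,  0.5045262 ,  1.04233796],
       [ 0.99646143, -0.07439527,  0.03911472,  0.02913753],
       [ 0.00392292,  0.50602496,  0.86250991,  0.98168987],
       [ 0.        ,  0.        ,  0.        ,  1.        ]])}
```

View pics/top0.png

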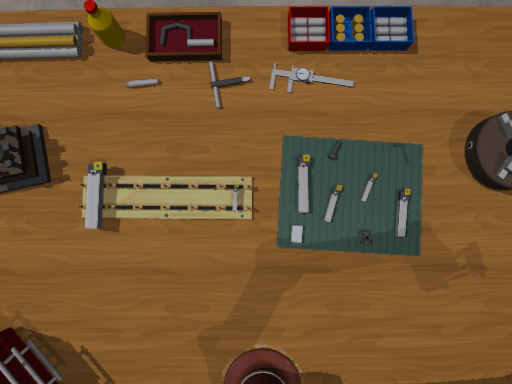

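```bash
cat > h.py <<'E'
from rig import env
import cv2,numpy as np
def world(n,px,d,m):
    "px Nx2 (col,row), depth along axis -> world"
    K=np.array([[m['fx'],0,m['cx']],[0,m['fy'],m['cy']],[0,0,1]])
    u=cv2.undistortPoints(np.asarray(px,float).reshape(-1,1,2),K,np.array([m['k1'],0,0,0.]))[:,0]
    c=np.c_[u[:,0]*d,-u[:,1]*d,-d]
    T=m['world_from_camera'];return c@T[:3,:3].T+T[:3,3]
def cloud(n,p,d,m):
    v,u=np.mgrid[:384,:512]
    return world(n,np.c_[u.ravel(),v.ravel()],d.ravel(),m).reshape(384,512,3)
E
python3 - <<'E'
import cv2
a=cv2.imread('pics/top0.png');cv2.imwrite('pics/top0_mat.png',cv2.resize(a[120:280,230:430],None,fx=4,fy=4,interpolation=cv2.INTER_CUBIC)[:600])
E
```

```text
(no output)
```

The picture (up = +x, left = +y) shows tool32 at the left of the rack (95,195) and tool10 at its right end (236,197), with tips up. The loose tools on the mat are 25 (304,185), 16 (333,203), 12 (369,187) and 20 (402,213).

View pics/top0_mat.png

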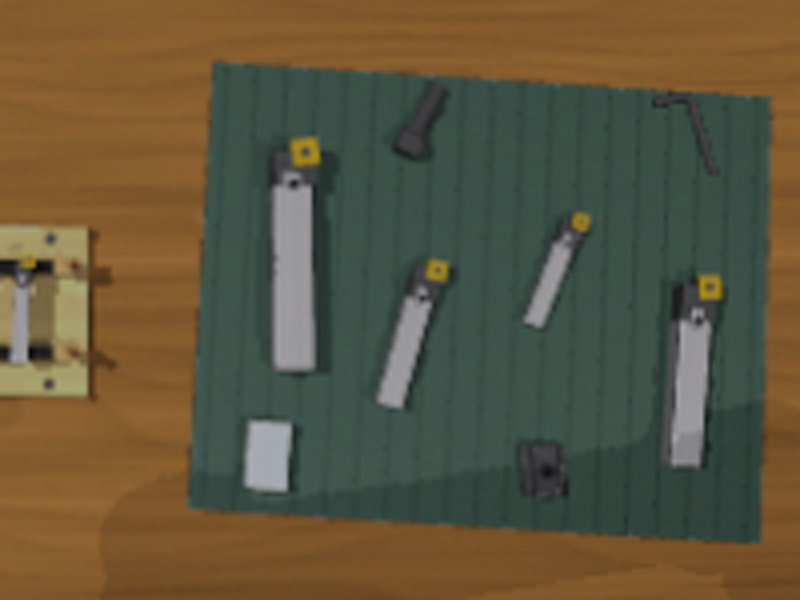

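```bash
python3 - <<'E'
from h import *
p,d=env.capture("top");m=env.camera_model("top")
C=cloud("top",p,d,m)
g=C[130:255,275:425][...,2];print("mat z",np.median(g[g!=0]))
print("bench",np.median(C[260:300,330:420,2]))
for t in ["tool12_mid","tool16_mid","tool20_mid","tool25_mid","tool32_mid","tool10_mid"]:
    for r in env.silhouettes("top",t)[:2]:
        M=r["pixels"]; P=C[M]; 
        v,u=np.nonzero(M)
        (cx,cy),(w,h),a=cv2.minAreaRect((P[:,:2]*1000).astype(np.float32))
        b=cv2.boxPoints(((cx,cy),(w,h),a))
        e=[b[1]-b[0],b[2]-b[1]];e=max(e,key=np.linalg.norm);e=e*np.sign(e[0])
        print(t,round(r["p"],2),M.sum(),"px",u.mean().round(),v.mean().round(),"mid",round(cx),round(cy),"size",round(w),round(h),"ang",np.degrees(np.arctan2(e[1],e[0])).round(1),"ztop",np.percentile(P[:,2],[10,50,90]).round(4))
E
```

```text
mat z 0.0012397264506986971
bench -0.0013887488099076917
tool12_mid 0.53 182 px 368.0 187.0 mid 511 -287 size 18 80 ang -22.4 ztop [0.0057 0.0128 0.0154]
tool16_mid 0.73 230 px 332.0 203.0 mid 471 -188 size 18 98 ang -19.7 ztop [0.0147 0.0174 0.0201]
tool20_mid 0.77 482 px 401.0 213.0 mid 411 -194 size 112 411 ang -79.5 ztop [0.0072 0.0207 0.0239]
tool25_mid 0.94 579 px 303.0 185.0 mid 486 -86 size 98 217 ang -36.6 ztop [0.0229 0.0263 0.0288]
tool25_mid 0.61 125 px 235.0 196.0 mid 469 55 size 104 37 ang 22.6 ztop [0.0267 0.035  0.0381]
tool32_mid 0.93 1226 px 95.0 194.0 mid 439 269 size 473 167 ang 68.2 ztop [0.0325 0.0565 0.0596]
tool32_mid 0.66 164 px 368.0 187.0 mid 509 -285 size 17 76 ang -22.0 ztop [0.0068 0.0129 0.0155]
tool10_mid 0.53 95 px 235.0 197.0 mid 489 65 size 10 62 ang -5.4 ztop [0.0322 0.0353 0.038 ]
```

All four loose tools lie insert up, with tips roughly +x and the overhang on the right, so no flips are needed. I'll move above the mat for a close wrist view.

```bash
python3 -m creep '[{"travel":[-3.8,-1,4.8],"dr":[0,0,0],"grip":100},{"travel":[-9.5,-2.7,11.9],"dr":[0,0,0],"grip":100},{"travel":[-9.5,-2.7,11.9],"dr":[0,0,0],"grip":100},{"travel":[-9.5,-2.7,11.9],"dr":[0,0,0],"grip":100},{"travel":[-9.5,-2.7,11.9],"dr":[0,0,0],"grip":100}]' 40
python3 -m creep '[{"travel":[-9.5,-2.7,11.9],"dr":[0,0,0],"grip":100},{"travel":[-9.5,-2.7,11.9],"dr":[0,0,0],"grip":100},{"travel":[-9.5,-2.7,11.9],"dr":[0,0,0],"grip":100},{"travel":[-9.5,-2.7,11.9],"dr":[0,0,0],"grip":100}]'
python3 -m creep '[{"travel":[-9.5,-2.7,11.9],"dr":[0,17.4,0],"grip":100},{"travel":[-9.5,-2.7,11.9],"dr":[0,17.4,0],"grip":100},{"travel":[-9.5,-2.7,11.9],"dr":[0,17.4,0],"grip":100},{"travel":[-9.5,-2.7,11.9],"dr":[0,17.4,0],"grip":100},{"travel":[-9.5,-2.7,11.9],"dr":[0,17.4,0],"grip":100}]'
python3 - <<'E'
from h import *
m=env.camera_model("wrist");p,d=env.capture("wrist");cv2.imwrite('pics/w1.png',p);np.savez('pics/w1.npz',p=p,d=d)
s=env.get_state();print(s['tool_pos'],s['eef_rot'],s['joint_positions']);print(m)
E
```

```text
t: 1.22
tool_pos: [0.2865, -0.4879, 0.2475]
eef_rot: [[0.311, 0.006, 0.951], [-0.951, 0.002, 0.311], [-0.0, -1.0, 0.006]]
force: [0.5, 0.0, 0.4]
width: 0.998
t: 1.55
tool_pos: [0.367, -0.3648, 0.2735]
eef_rot: [[0.302, 0.002, 0.953], [-0.953, 0.001, 0.302], [-0.0, -1.0, 0.002]]
force: [0.4, 0.3, -0.6]
width: 1.0
t: 1.97
tool_pos: [0.4556, -0.2333, 0.3012]
eef_rot: [[0.015, 0.006, 1.0], [-1.0, 0.004, 0.015], [-0.004, -1.0, 0.006]]
force: [0.7, 0.1, 0.2]
width: 0.997
[ 0.45282858 -0.23748196  0.30044966] [[ 0.00958755  0.00295046  0.99994969]
 [-0.99995353  0.00103279  0.00958454]
 [-0.00100446 -0.99999511  0.00296022]] [ 0.47688949  0.32144763 -0.04867845  1.68944685  0.01460725  1.12884455
 -1.13672516]
{'fx': 266.48677059432225, 'fy': 266.48677059432225, 'cx': 253.29489744967324, 'cy': 192.3171966777436, 'k1': -0.05388698091203986, 'world_from_camera': array([[ 0.01451471,  0.97110413,  0.23821437,  0.5223435 ],
       [-0.99988154,  0.01531671, -0.00151597, -0.23232225],
       [-0.00512083, -0.23816415,  0.97121142,  0.46869356],
       [ 0.        ,  0.        ,  0.        ,  1.        ]])}
```

View pics/w1.png

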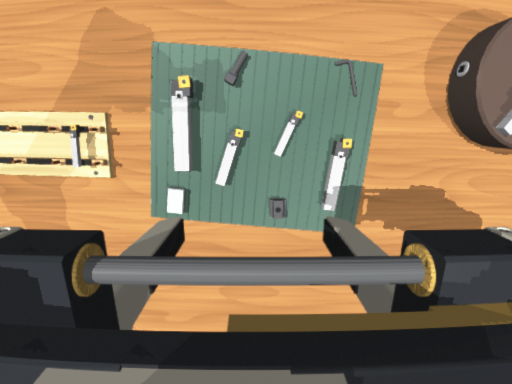

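The wrist view shows tools 25 (182,125), 16 (231,157), 12 (289,134) and 20 (338,175). I'll fit them from both cameras.

```bash
cat >> h.py <<'E'
L={12:80,16:100,20:125,25:150,32:170,10:70}
def fit(cam,n,P,C,ztop):
    "bar middle (x,y), angle deg, sizes mm from silver top-face pixels + mask"
    out=[]
    for r in env.silhouettes(cam,f"tool{n}_mid")[:2]:
        M=r["pixels"]&(abs(C[...,2]-ztop)<.008)
        if M.sum()<20: continue
        hsv=cv2.cvtColor(P,cv2.COLOR_BGR2HSV)
        S=M&(hsv[...,1]<60)&(hsv[...,2]>110)
        if S.sum()<15: continue
        q=C[S][:,:2]*1000
        (c,(w,h),a)=cv2.minAreaRect(q.astype(np.float32)); b=cv2.boxPoints((c,(w,h),a))
        e=max([b[1]-b[0],b[2]-b[1]],key=np.linalg.norm);e=e/np.linalg.norm(e)*np.sign(e[0]);nrm=np.array([-e[1],e[0]])
        A=C[M][:,:2]*1000@e; s=q@e; t=q@nrm
        lo=np.percentile(s,.5);hi=np.percentile(A,99.5);lat=(np.percentile(t,2)+np.percentile(t,98))/2
        mid=e*((lo+hi)/2)+nrm*lat
        out.append((round(r["p"],2),"mid",mid.round(1).tolist(),"tail+L/2",(e*(lo+L[n]/2)+nrm*lat).round(1).tolist(),"ang",np.degrees(np.arctan2(e[1],e[0])).round(1),"len",(hi-lo).round(),"wid",np.ptp(t).round(1),"z",(np.median(C[S][:,2])*1000).round(1)))
    return out
E
python3 - <<'E'
from h import *
for cam in("wrist","top"):
    m=env.camera_model(cam);p,d=env.capture(cam);C=cloud(cam,p,d,m);C[d==0]=9
    for n in(12,16,20,25)+((10,32) if cam=="top" else (10,)):
        for o in fit(cam,n,p,C,n/1000+(.002 if n not in(10,32) else .027)): print(cam,n,*o)
    if cam=="wrist": print("mat z",np.median(C[60:200,255:270,2]))
    np.savez(f'pics/{cam}2.npz',p=p,C=C)
s=env.get_state();print(s['tool_pos'],s['eef_rot'])
E
```

```text
wrist 12 0.71 mid [513.0, -286.4] tail+L/2 [514.2, -286.9] ang -24.3 len 77.0 wid 12.9 z 15.9
wrist 16 0.86 mid [473.1, -188.7] tail+L/2 [473.9, -189.0] ang -18.5 len 98.0 wid 17.1 z 20.2
wrist 20 0.57 mid [446.2, -370.8] tail+L/2 [446.8, -370.9] ang -9.1 len 124.0 wid 23.5 z 23.9
wrist 25 0.78 mid [525.1, -112.2] tail+L/2 [526.8, -112.3] ang -1.5 len 147.0 wid 28.8 z 29.2
wrist 10 0.81 mid [490.4, 63.9] tail+L/2 [491.8, 63.7] ang -5.5 len 67.0 wid 11.5 z 38.5
mat z 0.004066425883170716
top 16 0.69 mid [470.4, -187.4] tail+L/2 [472.4, -188.1] ang -17.3 len 96.0 wid 15.7 z 17.1
top 20 0.55 mid [398.3, -362.2] tail+L/2 [447.7, -364.1] ang -2.1 len 26.0 wid 12.0 z 21.5
top 25 0.87 mid [522.8, -111.0] tail+L/2 [525.7, -111.0] ang 0.1 len 144.0 wid 24.5 z 26.3
top 32 0.92 mid [496.9, 425.1] tail+L/2 [498.5, 425.0] ang -1.7 len 167.0 wid 34.2 z 57.2
[ 0.44971092 -0.24166691  0.29964043] [[-2.57954209e-04 -3.92002632e-05  9.99999966e-01]
 [-9.99999963e-01  8.40368408e-05 -2.57950914e-04]
 [-8.40267262e-05 -9.99999996e-01 -3.92219394e-05]]
```

```bash
python3 -m creep '[{"travel":[-4,3,2.3],"dr":[0,1,0],"grip":100},{"travel":[-7.5,6,4.5],"dr":[0,1,0],"grip":100},{"travel":[-13,10,7.6],"dr":[0,1,0],"grip":100},{"travel":[-13,10,7.6],"dr":[0,1,0],"grip":100},{"travel":[-13,10,7.6],"dr":[0,1,0],"grip":100}]' 45
python3 -m creep '[{"travel":[0,4,0],"dr":[0,0,0],"grip":100},{"travel":[0,8,0],"dr":[0,0,0],"grip":100},{"travel":[0,12,0],"dr":[0,0,0],"grip":100},{"travel":[0,15,0],"dr":[0,0,0],"grip":100},{"travel":[0,15,0],"dr":[0,0,0],"grip":100}]'
python3 -m creep '[{"travel":[0,2,0],"dr":[0,0,0],"grip":70},{"travel":[0,3.5,0],"dr":[0,0,0],"grip":60},{"travel":[0,4.3,0],"dr":[0,0,0],"grip":60},{"travel":[0,4.3,0],"dr":[0,0,0],"grip":60},{"travel":[0,4.3,0],"dr":[0,0,0],"grip":60}]'
python3 - <<'E'
from h import *
p,d=env.capture("wrist");cv2.imwrite('pics/w3.png',p)
E
```

```text
t: 3.08
tool_pos: [0.5264, -0.1046, 0.1966]
eef_rot: [[-0.009, -0.004, 1.0], [-1.0, 0.005, -0.009], [-0.005, -1.0, -0.004]]
force: [-0.2, 0.1, -0.4]
width: 0.999
t: 3.5
tool_pos: [0.5213, -0.1113, 0.0445]
eef_rot: [[-0.018, -0.012, 1.0], [-1.0, 0.002, -0.018], [-0.001, -1.0, -0.012]]
force: [-0.8, 0.3, -0.1]
width: 0.997
t: 3.92
tool_pos: [0.5267, -0.1119, 0.0079]
eef_rot: [[-0.018, 0.002, 1.0], [-1.0, -0.0, -0.018], [0.0, -1.0, 0.002]]
force: [0.8, 0.2, 1.0]
width: 0.686
```

View pics/w3.png

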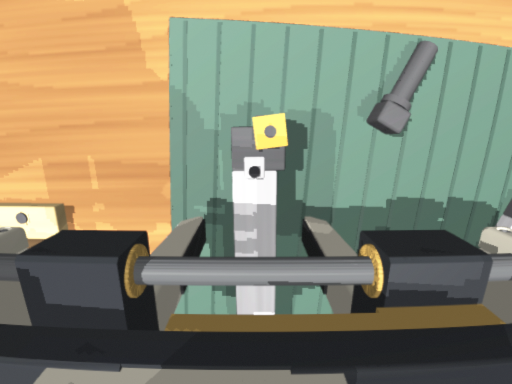

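The bar (252,225) is centred between the fingers. Closing and lifting.

```bash
python3 -m creep '[{"travel":[0,0,0],"dr":[0,0,0],"grip":0},{"travel":[0,0,0],"dr":[0,0,0],"grip":0},{"travel":[0,0,0],"dr":[0,0,0],"grip":0},{"travel":[0,0,0],"dr":[0,0,0],"grip":0},{"travel":[0,0,0],"dr":[0,0,0],"grip":0}]' 45
python3 -m creep '[{"travel":[0,0,0],"dr":[0,0,0],"grip":0},{"travel":[0,0,0],"dr":[0,0,0],"grip":0},{"travel":[0,0,0],"dr":[0,0,0],"grip":0},{"travel":[0,0,0],"dr":[0,0,0],"grip":0},{"travel":[0,0,0],"dr":[0,0,0],"grip":0}]'
python3 - <<'E'
from h import *
m=env.camera_model("wrist");p,d=env.capture("wrist")
s=env.get_state();print(s['tool_pos'],s['width']*93,s['force'])
C=cloud("wrist",p,d,m)
hsv=cv2.cvtColor(p,cv2.COLOR_BGR2HSV);g=(hsv[...,0]>20)&(hsv[...,0]<35)&(hsv[...,1]>150)&(d>0);g[:90]=0;g[220:]=0;g[:,:200]=0;g[:,330:]=0
P=(C[g]-s['tool_pos'])@s['eef_rot'];print("gold in tool frame mm",g.sum(),(np.percentile(P,[1,50,99],axis=0)*1000).round(1).tolist())
for o in fit("wrist",25,p,np.where(d[...,None]>0,C,9),.027):print(o)
E
```

```text
t: 4.38
tool_pos: [0.5259, -0.1115, 0.0069]
eef_rot: [[-0.017, 0.0, 1.0], [-1.0, -0.0, -0.017], [0.0, -1.0, 0.0]]
force: [-0.1, -5.3, 1.5]
width: 0.292
t: 4.8
tool_pos: [0.5259, -0.1122, 0.007]
eef_rot: [[-0.018, 0.0, 1.0], [-1.0, -0.001, -0.018], [0.001, -1.0, 0.0]]
force: [-0.4, -2.4, 3.9]
width: 0.27
[ 0.52593819 -0.11221045  0.00694704] 24.30057321286459 [-0.79616284 -2.62987325  3.43352887]Traceback (most recent call last):
  File "<stdin>", line 6, in <module>
    return _quantile_unchecked(
        a, q, axis, out, overwrite_input, method, keepdims, weights)
    return _ureduce(a,
                    func=_quantile_ureduce_func,
    ...<5 lines>...
                    overwrite_input=overwrite_input,
                    method=method)
    r = func(a, **kwargs)
    result = _quantile(arr,
                       quantiles=q,
    ...<2 lines>...
                       out=out,
                       weights=wgt)
    slices_having_nans = np.isnan(arr[-1, ...])
                                  ~~~^^^^^^^^^
IndexError: index -1 is out of bounds for axis 0 with size 0
```

```bash
python3 -m creep '[{"travel":[0,-1.5,0],"dr":[0,0,0],"grip":0},{"travel":[0,-4,0],"dr":[0,0,0],"grip":0},{"travel":[0,-8,0],"dr":[0,0,0],"grip":0},{"travel":[0,-12,0],"dr":[0,0,0],"grip":0},{"travel":[0,-16,0],"dr":[0,0,0],"grip":0}]'
python3 -m creep '[{"travel":[-2,-3,-0.4],"dr":[0,0,0],"grip":0},{"travel":[-5,-6,-1],"dr":[0,0,0],"grip":0},{"travel":[-9,-8,-1.8],"dr":[0,0,0],"grip":0},{"travel":[-13,-8,-2.6],"dr":[0,0,0],"grip":0},{"travel":[-17,-8,-3.3],"dr":[0,0,0],"grip":0}]'
python3 -m creep '[{"travel":[-4,0,-1],"dr":[0,0,0],"grip":0},{"travel":[-8,0,-2],"dr":[0,0,0],"grip":0},{"travel":[-12,0,-2.6],"dr":[0,0,0],"grip":0},{"travel":[-15,0,-3.3],"dr":[0,0,0],"grip":0},{"travel":[-18,0,-3.3],"dr":[0,0,0],"grip":0}]'
python3 -m creep '[{"travel":[0,0,0],"dr":[0,0,0],"grip":0},{"travel":[0,0,0],"dr":[0,0,0],"grip":0},{"travel":[0,0,0],"dr":[0,0,0],"grip":0},{"travel":[0,0,0],"dr":[0,0,0],"grip":0}]'
python3 - <<'E'
from h import *
m=env.camera_model("wrist");p,d=env.capture("wrist");cv2.imwrite('pics/w4.png',p)
s=env.get_state();print(s['tool_pos'],s['width']*93,s['force'])
C=cloud("wrist",p,d,m);C[d==0]=9;np.savez('pics/w4.npz',p=p,d=d,C=C,T=m['world_from_camera'])
for n in(10,32):
    for o in fit("wrist",n,p,C,n/1000+.029):print(n,*o)
for r in env.silhouettes("wrist","place_a"):
    M=r["pixels"];M=M&(C[...,2]<.06);v,u=np.nonzero(M);print(round(r["p"],2),M.sum(),u.mean().round(),v.mean().round(),(C[M].mean(0)*1000).round(1))
E
```

```text
t: 5.27
tool_pos: [0.5234, -0.1096, 0.1658]
eef_rot: [[-0.016, -0.006, 1.0], [-1.0, 0.003, -0.016], [-0.003, -1.0, -0.007]]
force: [1.1, 0.5, -7.2]
width: 0.265
t: 5.68
tool_pos: [0.4943, 0.0589, 0.2462]
eef_rot: [[-0.018, -0.002, 1.0], [-1.0, 0.001, -0.018], [-0.001, -1.0, -0.002]]
force: [1.7, -0.1, -8.3]
width: 0.264
t: 6.1
tool_pos: [0.4611, 0.2398, 0.244]
eef_rot: [[-0.013, -0.009, 1.0], [-1.0, -0.002, -0.013], [0.002, -1.0, -0.009]]
force: [-0.1, -0.7, -7.2]
width: 0.263
t: 6.43
tool_pos: [0.4654, 0.2354, 0.2451]
eef_rot: [[-0.019, -0.004, 1.0], [-1.0, -0.003, -0.019], [0.003, -1.0, -0.003]]
force: [-0.1, -0.3, -7.2]
width: 0.264
[0.46581325 0.235387   0.24556252] 24.273191139539108 [ 0.19600377  0.36457525 -7.10056936]
10 0.78 mid [491.5, 66.4] tail+L/2 [492.3, 66.4] ang -4.1 len 68.0 wid 10.8 z 37.7
32 0.74 mid [498.8, 424.4] tail+L/2 [500.1, 424.3] ang -2.6 len 167.0 wid 35.1 z 60.3
0.97 497 320.0 151.0 [494.  139.   25.9]
0.67 349 217.0 152.0 [495.4 287.1  28.2]
0.58 406 171.0 152.0 [498.  354.5  28. ]
0.52 31 280.0 172.0 [464.7 197.2  28.3]
```

View pics/w4.png

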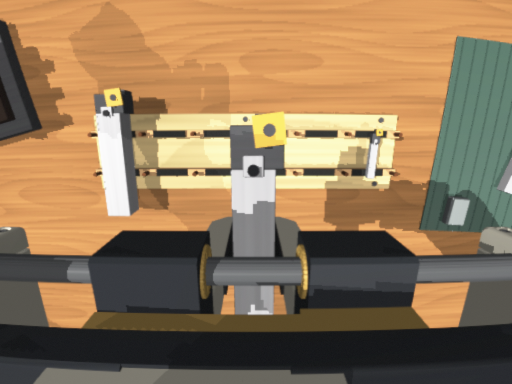

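This view shows pads in two dark rows (rows ~133 and ~173), tool32 at (117,150) and tool10 at (374,155). I'll segment the pads and find where the bar sits in the hand.

```bash
python3 - <<'E'
from h import *
z=np.load('pics/w4.npz');p,d,C,T=z['p'],z['d'],z['C'],z['T']
hsv=cv2.cvtColor(p,cv2.COLOR_BGR2HSV)
M=((hsv[...,2]<60)&(abs(C[...,2]-.028)<.008)&(C[...,0]>.44)&(C[...,0]<.56)&(C[...,1]>.02)&(C[...,1]<.46)).astype(np.uint8)
M=cv2.morphologyEx(M,cv2.MORPH_CLOSE,np.ones((1,3)))
n,l,st,ce=cv2.connectedComponentsWithStats(M)
for i in range(1,n):
    if st[i,4]>60:
        q=C[l==i]*1000; print(ce[i].round(),st[i,2:].tolist(),"lo",np.percentile(q,2,axis=0).round(1),"hi",np.percentile(q,98,axis=0).round(1),"mean",q.mean(0).round(1))
# held tool: pixel rays to plane of insert top in tool frame
s=env.get_state();m=env.camera_model("wrist");R=s['eef_rot'];o=s['tool_pos']
def onplane(px,h):
    w=world("w",px,np.full(len(px),1.),m);c=m['world_from_camera'][:3,3]
    a=(c-o)@R; b=(w-c)@R; k=(h-a[1])/b[:,1]; return ((a+b*k[:,None])*1000).round(1)
# bar top 20mm above TCP -> y=-.020
print(onplane([[251,118],[285,113],[231,126],[287,145],[233,172],[275,172],[233,205],[275,205]],-.020))
E
```

```text
[169. 134.] [31, 6, 129] lo [521.  333.3  26.6] hi [527.3 376.2  30. ] mean [655.3 489.2 167.2]
[217. 133.] [24, 5, 111] lo [519.9 270.6  26.7] hi [525.9 303.   29.9] mean [522.8 286.2  28.2]
[321. 134.] [29, 4, 116] lo [517.3 119.   26.4] hi [522.  158.9  29.4] mean [519.7 139.   27.9]
[365. 134.] [19, 5, 69] lo [515.4  64.6  26.4] hi [521.1  88.1  34.1] mean [641.7 205.5 158.2]
[358. 172.] [13, 6, 70] lo [460.3  73.3  26.4] hi [468.   90.7  29.9] mean [463.9  82.3  28. ]
[172. 172.] [29, 5, 145] lo [465.4 334.6  26.7] hi [472.  376.   29.6] mean [586.3 474.4 151.9]
[217. 172.] [24, 5, 105] lo [464.3 272.8  26.6] hi [470.5 304.9  30. ] mean [467.6 289.5  28.3]
[318. 172.] [28, 4, 112] lo [462.6 120.7  26.7] hi [467.7 160.5  29.5] mean [541.4 219.6 108.2]
[[ -2.1 -20.   71.6]
 [ 16.  -20.   74.2]
 [-12.8 -20.   67.4]
 [ 17.6 -20.   57.3]
 [-12.2 -20.   42.4]
 [ 11.3 -20.   42.4]
 [-12.5 -20.   23.1]
 [ 11.7 -20.   23.1]]
```

The place beside tool32 comes out near (0.496, 0.354) at yaw −1.1°. It agrees with the other pads and end tools to about 2 mm. The bar sits centred in the hand, so I'll carry it over and go down.

```bash
python3 -m creep '[{"travel":[-3,0,0.7],"dr":[0,0,0],"grip":0},{"travel":[-6,0,1.4],"dr":[0,0,0],"grip":0},{"travel":[-9,0,2.1],"dr":[0,0,0],"grip":0},{"travel":[-11.9,0,2.84],"dr":[0,0,0],"grip":0},{"travel":[-11.9,0,2.84],"dr":[0,0,0],"grip":0}]'
python3 -m creep '[{"travel":[0,3,0],"dr":[0,0,0],"grip":0},{"travel":[0,7,0],"dr":[0,0,0],"grip":0},{"travel":[0,11,0],"dr":[0,0,0],"grip":0},{"travel":[0,14,0],"dr":[0,0,0],"grip":0},{"travel":[0,16,0],"dr":[0,0,0],"grip":0}]'
python3 -m creep '[{"travel":[0,1.5,0],"dr":[0,0,0],"grip":0},{"travel":[0,3,0],"dr":[0,0,0],"grip":0},{"travel":[0,4.2,0],"dr":[0,0,0],"grip":0},{"travel":[0,4.5,0],"dr":[0,0,0],"grip":0},{"travel":[0,4.5,0],"dr":[0,0,0],"grip":0}]'
python3 -m creep '[{"travel":[0,0,0],"dr":[0,0,0],"grip":0},{"travel":[0,0,0],"dr":[0,0,0],"grip":0}]'
```

```text
t: 7.05
tool_pos: [0.4961, 0.3644, 0.2464]
eef_rot: [[-0.01, 0.0, 1.0], [-1.0, 0.01, -0.01], [-0.01, -1.0, 0.0]]
force: [-0.9, 3.1, -6.9]
width: 0.261
t: 7.47
tool_pos: [0.4951, 0.3532, 0.0828]
eef_rot: [[-0.018, -0.005, 1.0], [-1.0, -0.004, -0.018], [0.004, -1.0, -0.005]]
force: [-0.8, -0.5, -7.5]
width: 0.261
t: 7.88
tool_pos: [0.4965, 0.355, 0.0408]
eef_rot: [[-0.018, -0.002, 1.0], [-1.0, -0.001, -0.018], [0.001, -1.0, -0.002]]
force: [-0.0, -0.4, -6.6]
width: 0.265
t: 8.05
tool_pos: [0.4977, 0.3564, 0.043]
eef_rot: [[-0.018, 0.002, 1.0], [-1.0, 0.002, -0.018], [-0.002, -1.0, 0.002]]
force: [0.3, 0.4, -6.5]
width: 0.267
```

```bash
python3 -m creep '[{"travel":[0,0.3,0],"dr":[0,0,0],"grip":0},{"travel":[0,0.5,0],"dr":[0,0,0],"grip":0},{"travel":[0,0.6,0],"dr":[0,0,0],"grip":0},{"travel":[0,0.6,0],"dr":[0,0,0],"grip":0}]'
python3 -m creep '[{"travel":[0,0.1,0],"dr":[0,0,0],"grip":0},{"travel":[0,0.1,0],"dr":[0,0,0],"grip":0},{"travel":[0,0.2,0],"dr":[0,0,0],"grip":0},{"travel":[0,0.2,0],"dr":[0,0,0],"grip":0}]'
python3 -m creep '[{"travel":[0,0.1,0],"dr":[0,0,0],"grip":0},{"travel":[0,0.1,0],"dr":[0,0,0],"grip":0}]'
```

```text
t: 8.38
tool_pos: [0.4965, 0.3556, 0.0356]
eef_rot: [[-0.017, -0.0, 1.0], [-1.0, -0.0, -0.017], [0.0, -1.0, -0.0]]
force: [-1.6, 0.1, -6.9]
width: 0.266
t: 8.72
tool_pos: [0.4967, 0.3557, 0.0336]
eef_rot: [[-0.017, -0.0, 1.0], [-1.0, -0.0, -0.017], [0.0, -1.0, -0.0]]
force: [-0.1, 0.3, -7.2]
width: 0.267
t: 8.88
tool_pos: [0.4967, 0.3556, 0.0325]
eef_rot: [[-0.017, -0.0, 1.0], [-1.0, -0.0, -0.017], [0.0, -1.0, -0.0]]
force: [0.6, -0.4, -7.6]
width: 0.263
```

```bash
python3 -m creep '[{"travel":[0.1,0.1,0],"dr":[0,0,0],"grip":0},{"travel":[0.1,0.1,0],"dr":[0,0,0],"grip":0}]'
python3 -m creep '[{"travel":[0,0.1,0],"dr":[0,0,0],"grip":0},{"travel":[0,0.1,0],"dr":[0,0,0],"grip":0}]'
python3 -m creep '[{"travel":[0,0.1,0],"dr":[0,0,0],"grip":0},{"travel":[0,0.1,0],"dr":[0,0,0],"grip":0}]'
```

```text
t: 9.05
tool_pos: [0.4966, 0.3543, 0.0315]
eef_rot: [[-0.018, -0.0, 1.0], [-1.0, -0.001, -0.018], [0.001, -1.0, -0.0]]
force: [-0.2, -0.6, -7.2]
width: 0.263
t: 9.22
tool_pos: [0.4968, 0.3545, 0.031]
eef_rot: [[-0.017, 0.0, 1.0], [-1.0, -0.0, -0.017], [0.0, -1.0, 0.0]]
force: [-1.1, -0.5, -4.0]
width: 0.263
t: 9.38
tool_pos: [0.4968, 0.3545, 0.031]
eef_rot: [[-0.017, 0.0, 1.0], [-1.0, -0.0, -0.017], [0.0, -1.0, 0.0]]
force: [-2.0, -2.9, 3.0]
width: 0.265
```

```bash
python3 -m creep '[{"travel":[0,0,0],"dr":[0,0,0],"grip":30},{"travel":[0,0,0],"dr":[0,0,0],"grip":36},{"travel":[0,0,0],"dr":[0,0,0],"grip":45},{"travel":[0,0,0],"dr":[0,0,0],"grip":45},{"travel":[0,0,0],"dr":[0,0,0],"grip":45}]'
python3 -m creep '[{"travel":[0,-2,0],"dr":[0,0,0],"grip":45},{"travel":[0,-5,0],"dr":[0,0,0],"grip":45},{"travel":[0,-9,0],"dr":[0,0,0],"grip":60},{"travel":[0,-13,0],"dr":[0,0,0],"grip":80},{"travel":[0,-16,0],"dr":[0,0,0],"grip":100}]'
python3 -m creep '[{"travel":[4,-2,-1],"dr":[0,0,0],"grip":100},{"travel":[8,-4,-2],"dr":[0,0,0],"grip":100},{"travel":[10,-6,-4],"dr":[0,0,0],"grip":100},{"travel":[10,-6,-4],"dr":[0,0,0],"grip":100},{"travel":[10,-6,-4],"dr":[0,0,0],"grip":100}]'
python3 -m creep '[{"travel":[0,0,0],"dr":[0,0,0],"grip":100},{"travel":[0,0,0],"dr":[0,0,0],"grip":100},{"travel":[0,0,0],"dr":[0,0,0],"grip":100}]'
cat > rack.py <<'E'
from h import *
import sys
m=env.camera_model("wrist");p,d=env.capture("wrist");cv2.imwrite(f'pics/{sys.argv[1]}.png',p)
C=cloud("wrist",p,d,m);C[d==0]=9
s=env.get_state();print(s['tool_pos'],s['eef_rot'][:,2])
for n in map(int,sys.argv[2:]):
    for o in fit("wrist",n,p,C,n/1000+.029):print(n,*o)
hsv=cv2.cvtColor(p,cv2.COLOR_BGR2HSV)
M=((hsv[...,2]<60)&(abs(C[...,2]-.028)<.008)&(C[...,0]>.44)&(C[...,0]<.56)&(C[...,1]>.02)&(C[...,1]<.46)).astype(np.uint8)
n,l,st,ce=cv2.connectedComponentsWithStats(M)
for i in range(1,n):
    if st[i,4]>40:
        q=C[l==i]*1000;a,b=np.percentile(q,2,axis=0),np.percentile(q,98,axis=0); print("pad",ce[i].round(),((a+b)/2).round(1),"ext",(b-a).round(1))
E
python3 rack.py w5 25 32 10
```

```text
t: 9.8
tool_pos: [0.4971, 0.3552, 0.0299]
eef_rot: [[-0.017, 0.001, 1.0], [-1.0, 0.001, -0.017], [-0.001, -1.0, 0.001]]
force: [-0.0, -0.6, -0.5]
width: 0.445
t: 10.22
tool_pos: [0.4976, 0.3555, 0.1931]
eef_rot: [[-0.017, 0.003, 1.0], [-1.0, 0.003, -0.017], [-0.003, -1.0, 0.003]]
force: [1.0, 1.2, 0.5]
width: 0.618
t: 10.63
tool_pos: [0.4554, 0.2546, 0.2515]
eef_rot: [[-0.019, 0.004, 1.0], [-1.0, 0.002, -0.019], [-0.002, -1.0, 0.004]]
force: [0.4, 0.2, 0.1]
width: 0.969
t: 10.88
tool_pos: [0.4548, 0.2566, 0.2484]
eef_rot: [[-0.015, -0.002, 1.0], [-1.0, -0.0, -0.015], [0.0, -1.0, -0.002]]
force: [-1.1, -0.5, 0.1]
width: 1.003
[0.45482282 0.25641723 0.24846104] [ 0.99987609 -0.01562907 -0.00188175]
25 0.92 mid [495.4, 355.5] tail+L/2 [496.3, 355.5] ang -0.6 len 148.0 wid 25.6 z 53.2
32 0.94 mid [498.0, 424.3] tail+L/2 [499.1, 424.3] ang -1.7 len 168.0 wid 33.4 z 60.3
10 0.8 mid [491.1, 65.2] tail+L/2 [491.8, 65.1] ang -4.5 len 69.0 wid 11.5 z 37.5
pad [196. 125.] [523.5 338.2  28.9] ext [7.1 9.6 4.8]
pad [234. 125.] [523.1 283.2  28.1] ext [ 6.1 40.9  2.6]
pad [286. 126.] [521.  211.2  27.9] ext [ 5.4 40.9  3.1]
pad [335. 126.] [520.  139.1  27.9] ext [ 5.8 39.8  3.1]
pad [379. 127.] [517.9  77.6  30.3] ext [ 6.3 21.3  8.2]
pad [198. 164.] [468.  338.7  28.7] ext [8.2 9.4 4.3]
pad [235. 164.] [467.6 284.2  28.2] ext [ 6.4 40.8  2.8]
pad [284. 164.] [466.5 212.1  28. ] ext [ 6.3 39.8  3.2]
pad [333. 164.] [464.8 140.4  27.9] ext [ 7.7 40.9  3. ]
pad [373. 165.] [463.4  81.3  27.7] ext [ 6.3 16.7  2.6]
```

View pics/w5.png

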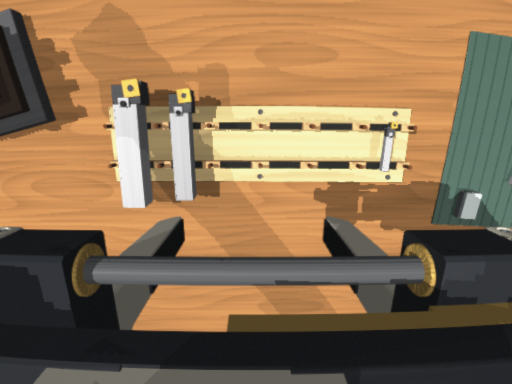

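The 25 sits at (495.9, 355.5) against an expected (496.6, 355.6), so it is placed well. The remaining places are about (495.3, 283.7), (493.7, 211.6) and (492.4, 139.7). Next is tool20.

```bash
python3 -m creep '[{"travel":[2.5,0,0],"dr":[0,0,0],"grip":65},{"travel":[6.5,0,0],"dr":[0,0,0],"grip":65},{"travel":[10.5,0,0],"dr":[0,0,0],"grip":65},{"travel":[14.5,0,0],"dr":[0,0,0],"grip":65},{"travel":[18.5,0,0],"dr":[0,0,0],"grip":65}]'
python3 -m creep '[{"travel":[4,0,0],"dr":[0,0,0],"grip":65},{"travel":[8,0,0],"dr":[0,0,0],"grip":65},{"travel":[12,0,0],"dr":[0,0,0],"grip":65},{"travel":[16,0,0],"dr":[0,0,0],"grip":65},{"travel":[20,0,0],"dr":[0,0,0],"grip":65}]'
python3 -m creep '[{"travel":[4,0,0],"dr":[0,0,0],"grip":65},{"travel":[8,0,0],"dr":[0,0,0],"grip":65},{"travel":[12,0,0],"dr":[0,0,0],"grip":65},{"travel":[16,0,0],"dr":[0,0,0],"grip":65},{"travel":[19,0,0],"dr":[0,0,0],"grip":65}]'
python3 -m creep '[{"travel":[2.5,1,0.1],"dr":[0,5,0],"grip":65},{"travel":[4,4,0.3],"dr":[0,8,0],"grip":65},{"travel":[5.2,7,0.3],"dr":[0,8,0],"grip":65},{"travel":[5.2,9,0.3],"dr":[0,8,0],"grip":65},{"travel":[5.2,9,0.3],"dr":[0,8,0],"grip":65}]'
python3 - <<'E'
from h import *
m=env.camera_model("wrist");p,d=env.capture("wrist");C=cloud("wrist",p,d,m);C[d==0]=9
s=env.get_state();print(s['tool_pos'],np.degrees(np.arctan2(s['eef_rot'][1,2],s['eef_rot'][0,2])),s['width'])
for n in (20,12):
  for o in fit("wrist",n,p,C,n/1000+.004):print(*o)
E
```

```text
t: 11.5
tool_pos: [0.4516, 0.069, 0.2495]
eef_rot: [[-0.016, 0.0, 1.0], [-1.0, 0.0, -0.016], [-0.0, -1.0, 0.0]]
force: [-0.1, 0.5, 0.1]
width: 0.693
t: 11.92
tool_pos: [0.4482, -0.1313, 0.2497]
eef_rot: [[-0.017, 0.0, 1.0], [-1.0, 0.0, -0.017], [-0.0, -1.0, 0.0]]
force: [1.4, 0.4, 0.3]
width: 0.652
t: 12.33
tool_pos: [0.4442, -0.3235, 0.2494]
eef_rot: [[-0.02, -0.0, 1.0], [-1.0, -0.002, -0.02], [0.002, -1.0, -0.0]]
force: [0.0, -0.1, -0.2]
width: 0.651
t: 12.75
tool_pos: [0.4443, -0.3702, 0.1546]
eef_rot: [[-0.157, -0.008, 0.987], [-0.988, 0.006, -0.157], [-0.005, -1.0, -0.009]]
force: [-0.6, 0.7, -0.9]
width: 0.652
[ 0.44600341 -0.37047891  0.15722108] -8.993007589304383 0.6535584270541102
0.87 mid [445.9, -372.3] tail+L/2 [446.8, -372.4] ang -6.7 len 123.0 wid 22.8 z 24.1
0.58 mid [513.8, -286.9] tail+L/2 [514.4, -287.2] ang -24.7 len 79.0 wid 12.9 z 16.1
```

```bash
python3 -m creep '[{"travel":[0.15,3,0],"dr":[0,-2,0],"grip":65},{"travel":[0.15,7,0],"dr":[0,-2,0],"grip":65},{"travel":[0.15,10,0],"dr":[0,-2,0],"grip":65},{"travel":[0.15,12,0],"dr":[0,-2,0],"grip":65},{"travel":[0.15,12,0],"dr":[0,-2,0],"grip":65}]'
python3 -m creep '[{"travel":[0,1.2,0],"dr":[0,0,0],"grip":55},{"travel":[0,2.2,0],"dr":[0,0,0],"grip":50},{"travel":[0,2.9,0],"dr":[0,0,0],"grip":50},{"travel":[0,2.9,0],"dr":[0,0,0],"grip":50},{"travel":[0,2.9,0],"dr":[0,0,0],"grip":50}]'
```

```text
t: 13.32
tool_pos: [0.446, -0.3712, 0.0375]
eef_rot: [[-0.12, -0.004, 0.993], [-0.993, 0.004, -0.12], [-0.003, -1.0, -0.004]]
force: [-1.2, 0.1, 0.0]
width: 0.651
t: 13.73
tool_pos: [0.4472, -0.3732, 0.011]
eef_rot: [[-0.122, 0.001, 0.993], [-0.993, -0.0, -0.122], [0.0, -1.0, 0.001]]
force: [0.2, 0.2, -0.2]
width: 0.502
```

```bash
python3 -m creep '[{"travel":[0,0.4,0],"dr":[0,0,0],"grip":40},{"travel":[0,0.4,0],"dr":[0,0,0],"grip":0},{"travel":[0,0.4,0],"dr":[0,0,0],"grip":0},{"travel":[0,0.4,0],"dr":[0,0,0],"grip":0},{"travel":[0,0.4,0],"dr":[0,0,0],"grip":0}]' 40
python3 -m creep '[{"travel":[0,0,0],"dr":[0,0,0],"grip":0},{"travel":[0,0,0],"dr":[0,0,0],"grip":0},{"travel":[0,0,0],"dr":[0,0,0],"grip":0},{"travel":[0,0,0],"dr":[0,0,0],"grip":0},{"travel":[0,0,0],"dr":[0,0,0],"grip":0}]'
python3 -m creep '[{"travel":[0,-1.5,0],"dr":[0,0,0],"grip":0},{"travel":[0,-4,0],"dr":[0,0,0],"grip":0},{"travel":[0,-8,0],"dr":[0,0,0],"grip":0},{"travel":[0,-12,0],"dr":[0,-3,0],"grip":0},{"travel":[0,-16,0],"dr":[0,-5.8,0],"grip":0}]'
python3 - <<'E'
from h import *
p,d=env.capture("wrist");cv2.imwrite('pics/w6.png',p)
s=env.get_state();print(s['tool_pos'],s['force'])
E
```

```text
t: 14.15
tool_pos: [0.447, -0.3731, 0.0069]
eef_rot: [[-0.122, 0.0, 0.993], [-0.993, -0.0, -0.122], [0.0, -1.0, 0.0]]
force: [0.5, 0.4, 0.8]
width: 0.215
t: 14.57
tool_pos: [0.447, -0.3731, 0.0069]
eef_rot: [[-0.122, 0.0, 0.993], [-0.993, -0.0, -0.122], [0.0, -1.0, 0.0]]
force: [-0.4, 0.8, 2.4]
width: 0.211
t: 14.98
tool_pos: [0.4457, -0.3721, 0.1668]
eef_rot: [[-0.019, -0.003, 1.0], [-1.0, 0.002, -0.019], [-0.002, -1.0, -0.003]]
force: [1.0, -0.8, -4.0]
width: 0.211
[ 0.45007866 -0.37579935  0.17593593] [ 1.76895711 -2.65368481  1.60221099]
```

View pics/w6.png

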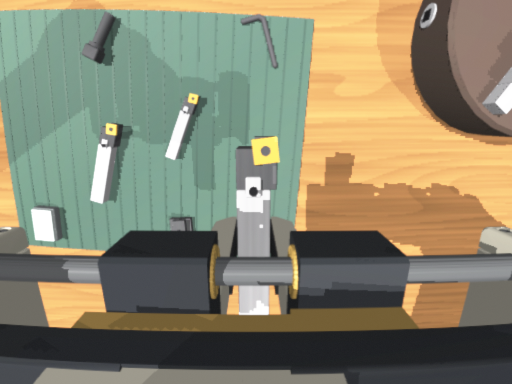

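Tool20 is held straight (252,210). I'll carry it to its place.

```bash
python3 -m creep '[{"travel":[-2.5,0,0.4],"dr":[0,0,0],"grip":0},{"travel":[-6,0,0.8],"dr":[0,0,0],"grip":0},{"travel":[-10,0,1.2],"dr":[0,0,0],"grip":0},{"travel":[-14,0,1.5],"dr":[0,0,0],"grip":0},{"travel":[-18,0,1.5],"dr":[0,0,0],"grip":0}]'
python3 -m creep '[{"travel":[-4,0,0.4],"dr":[0,0,0],"grip":0},{"travel":[-8,0,0.8],"dr":[0,0,0],"grip":0},{"travel":[-12,0,1],"dr":[0,0,0],"grip":0},{"travel":[-16,0,1],"dr":[0,0,0],"grip":0},{"travel":[-20,0,1],"dr":[0,0,0],"grip":0}]'
python3 -m creep '[{"travel":[-4,0,0.4],"dr":[0,0,0],"grip":0},{"travel":[-8,0,0.8],"dr":[0,0,0],"grip":0},{"travel":[-12,0,1],"dr":[0,0,0],"grip":0},{"travel":[-16,0,1],"dr":[0,0,0],"grip":0},{"travel":[-19,0,1],"dr":[0,0,0],"grip":0}]'
python3 -m creep '[{"travel":[-3,0,0],"dr":[0,0,0],"grip":0},{"travel":[-6,0,0],"dr":[0,0,0],"grip":0},{"travel":[-8,0,0],"dr":[0,0,0],"grip":0},{"travel":[-8,0,0],"dr":[0,0,0],"grip":0},{"travel":[-8,0,0],"dr":[0,0,0],"grip":0}]'
python3 - <<'E'
from h import *
p,d=env.capture("wrist");m=env.camera_model("wrist");s=env.get_state();R=s['eef_rot'];o=s['tool_pos'];print(o,R[:,2])
w=world("w",[[251,147],[278,138],[239,205],[270,205],[239,185],[271,185]],np.ones(6),m);c=m['world_from_camera'][:3,3]
a=(c-o)@R; b=(w-c)@R; k=(-.016-a[1])/b[:,1]; print(((a+b*k[:,None])*1000).round(1))
E
```

```text
t: 15.45
tool_pos: [0.4652, -0.1913, 0.1656]
eef_rot: [[-0.022, -0.001, 1.0], [-1.0, 0.001, -0.022], [-0.001, -1.0, -0.001]]
force: [1.6, 0.6, -3.7]
width: 0.213
t: 15.87
tool_pos: [0.4787, 0.0082, 0.1658]
eef_rot: [[-0.021, -0.002, 1.0], [-1.0, -0.0, -0.021], [0.0, -1.0, -0.002]]
force: [0.8, -0.1, -3.5]
width: 0.207
t: 16.28
tool_pos: [0.4924, 0.2004, 0.1656]
eef_rot: [[-0.018, -0.002, 1.0], [-1.0, 0.002, -0.018], [-0.002, -1.0, -0.002]]
force: [0.0, 0.9, -3.6]
width: 0.212
t: 16.7
tool_pos: [0.4939, 0.2773, 0.1652]
eef_rot: [[-0.018, -0.003, 1.0], [-1.0, -0.001, -0.018], [0.001, -1.0, -0.003]]
force: [0.4, -1.1, -3.0]
width: 0.214
[0.49453499 0.27527234 0.16537746] [ 0.99978823 -0.02045539 -0.00225299]
[[ -2.2 -16.   55.9]
 [ 12.9 -16.   60.9]
 [ -9.3 -16.   21.9]
 [  9.  -16.   21.9]
 [ -9.2 -16.   34. ]
 [  9.4 -16.   34. ]]
```

```bash
python3 -m creep '[{"travel":[-0.75,3,0.2],"dr":[0,0,0],"grip":0},{"travel":[-0.75,6,0.2],"dr":[0,0,0],"grip":0},{"travel":[-0.75,9,0.2],"dr":[0,0,0],"grip":0},{"travel":[-0.75,11,0.2],"dr":[0,0,0],"grip":0},{"travel":[-0.75,12,0.2],"dr":[0,0,0],"grip":0}]'
python3 -m creep '[{"travel":[0,0.3,0],"dr":[0,0,0],"grip":0},{"travel":[0,0.6,0],"dr":[0,0,0],"grip":0},{"travel":[0,0.7,0],"dr":[0,0,0],"grip":0},{"travel":[0,0.7,0],"dr":[0,0,0],"grip":0}]'
python3 -m creep '[{"travel":[0,0.2,0],"dr":[0,0,0],"grip":0},{"travel":[0,0.2,0],"dr":[0,0,0],"grip":0},{"travel":[0,0.2,0],"dr":[0,0,0],"grip":0}]'
```

```text
t: 17.17
tool_pos: [0.4959, 0.28, 0.0434]
eef_rot: [[-0.024, -0.005, 1.0], [-1.0, -0.005, -0.024], [0.005, -1.0, -0.005]]
force: [-1.3, -0.4, -3.5]
width: 0.21
t: 17.5
tool_pos: [0.4985, 0.2838, 0.0408]
eef_rot: [[-0.021, 0.002, 1.0], [-1.0, 0.001, -0.021], [-0.001, -1.0, 0.002]]
force: [1.4, 0.8, -3.9]
width: 0.208
t: 17.75
tool_pos: [0.4978, 0.2837, 0.0383]
eef_rot: [[-0.021, 0.001, 1.0], [-1.0, 0.001, -0.021], [-0.001, -1.0, 0.001]]
force: [0.0, -0.5, -3.6]
width: 0.212
```

```bash
python3 -m creep '[{"travel":[0,0.2,-0.1],"dr":[0,-0.3,0],"grip":0},{"travel":[0,0.4,-0.15],"dr":[0,-0.3,0],"grip":0},{"travel":[0,0.5,-0.15],"dr":[0,-0.3,0],"grip":0},{"travel":[0,0.5,-0.15],"dr":[0,-0.3,0],"grip":0}]'
python3 -m creep '[{"travel":[0,0.1,0],"dr":[0,0,0],"grip":0},{"travel":[0,0.1,0],"dr":[0,0,0],"grip":0}]'
python3 -m creep '[{"travel":[0,0.1,0],"dr":[0,0,0],"grip":0},{"travel":[0,0.1,0],"dr":[0,0,0],"grip":0}]'
```

```text
t: 18.08
tool_pos: [0.4957, 0.2835, 0.0323]
eef_rot: [[-0.015, -0.001, 1.0], [-1.0, -0.0, -0.015], [0.0, -1.0, -0.001]]
force: [1.6, -0.3, -3.0]
width: 0.213
t: 18.25
tool_pos: [0.496, 0.2835, 0.0315]
eef_rot: [[-0.016, -0.0, 1.0], [-1.0, -0.0, -0.016], [0.0, -1.0, -0.0]]
force: [-0.2, -0.7, -4.0]
width: 0.21
t: 18.42
tool_pos: [0.4963, 0.2836, 0.0309]
eef_rot: [[-0.016, 0.0, 1.0], [-1.0, 0.0, -0.016], [-0.0, -1.0, 0.0]]
force: [-0.4, -0.9, -2.3]
width: 0.214
```

```bash
python3 -m creep '[{"travel":[0,0.1,0],"dr":[0,0,0],"grip":0},{"travel":[0,0.1,0],"dr":[0,0,0],"grip":0}]'
python3 -m creep '[{"travel":[0,0,0],"dr":[0,0,0],"grip":24},{"travel":[0,0,0],"dr":[0,0,0],"grip":30},{"travel":[0,0,0],"dr":[0,0,0],"grip":40},{"travel":[0,0,0],"dr":[0,0,0],"grip":40},{"travel":[0,0,0],"dr":[0,0,0],"grip":40}]'
python3 -m creep '[{"travel":[0,-2,0],"dr":[0,0,0],"grip":40},{"travel":[0,-5,0],"dr":[0,0,0],"grip":40},{"travel":[0,-9,0],"dr":[0,0,0],"grip":40},{"travel":[0,-13,0],"dr":[0,0,0],"grip":65},{"travel":[0,-16,0],"dr":[0,0,0],"grip":65}]'
python3 -m creep '[{"travel":[4,-1,-0.4],"dr":[0,0,0],"grip":65},{"travel":[8,-2,-0.8],"dr":[0,0,0],"grip":65},{"travel":[12,-3,-2],"dr":[0,0,0],"grip":65},{"travel":[15,-4,-3],"dr":[0,0,0],"grip":65},{"travel":[15,-5,-4],"dr":[0,0,0],"grip":65}]'
python3 -m creep '[{"travel":[0,0,0],"dr":[0,0,0],"grip":65},{"travel":[0,0,0],"dr":[0,0,0],"grip":65},{"travel":[0,0,0],"dr":[0,0,0],"grip":65}]'
python3 rack.py w7 20 25 10
```

```text
t: 18.58
tool_pos: [0.4962, 0.2836, 0.0308]
eef_rot: [[-0.016, 0.0, 1.0], [-1.0, 0.0, -0.016], [-0.0, -1.0, 0.0]]
force: [-0.8, -0.7, 4.5]
width: 0.214
t: 19.0
tool_pos: [0.4962, 0.2837, 0.0297]
eef_rot: [[-0.016, 0.0, 1.0], [-1.0, 0.0, -0.016], [-0.0, -1.0, 0.0]]
force: [0.3, -0.7, -0.3]
width: 0.393
t: 19.42
tool_pos: [0.4969, 0.284, 0.1929]
eef_rot: [[-0.016, 0.003, 1.0], [-1.0, 0.002, -0.016], [-0.002, -1.0, 0.003]]
force: [1.3, 1.1, -0.2]
width: 0.497
t: 19.83
tool_pos: [0.4532, 0.1257, 0.2401]
eef_rot: [[-0.028, -0.001, 1.0], [-1.0, -0.005, -0.028], [0.005, -1.0, -0.001]]
force: [-0.1, -0.0, -0.1]
width: 0.648
t: 20.08
tool_pos: [0.454, 0.1355, 0.2393]
eef_rot: [[-0.013, 0.0, 1.0], [-1.0, 0.001, -0.013], [-0.001, -1.0, 0.0]]
force: [0.1, -0.3, -0.2]
width: 0.65
[0.45391891 0.13560677 0.2390109 ] [ 9.99914589e-01 -1.30553204e-02 -6.10782286e-04]
20 0.57 mid [495.2, 284.3] tail+L/2 [496.3, 284.3] ang -1.1 len 123.0 wid 21.6 z 48.4
25 0.8 mid [495.5, 355.1] tail+L/2 [496.6, 355.1] ang -0.7 len 148.0 wid 26.4 z 53.4
10 0.63 mid [490.7, 65.0] tail+L/2 [490.8, 65.0] ang -3.1 len 70.0 wid 10.3 z 37.8
pad [158. 126.] [525.1 268.   31.1] ext [11.9 13.   9.2]
pad [110. 127.] [523.8 337.8  28.4] ext [ 8.2 10.9  2.5]
pad [201. 127.] [520.8 209.7  28.3] ext [ 6.  41.   3.5]
pad [251. 127.] [519.6 139.2  28.3] ext [ 5.8 41.5  3. ]
pad [296. 127.] [518.6  77.1  28. ] ext [ 6.3 21.5  2.8]
pad [162. 166.] [467.2 268.3  28.7] ext [ 8.7 12.6  4.1]
pad [114. 166.] [467.7 338.9  28.2] ext [ 7.6 11.   3.3]
pad [201. 166.] [466.3 211.8  28.3] ext [ 6.3 40.2  3.2]
pad [251. 166.] [465.3 140.   28.1] ext [ 6.2 40.   2.8]
pad [293. 167.] [463.1  80.7  28. ] ext [ 6.  15.8  2.6]
```

Tool20 sits at (495.7, 284.3) against the place (495.3, 283.7). Next is tool16.

```bash
python3 -m creep '[{"travel":[2.5,0,0],"dr":[0,0,0],"grip":65},{"travel":[6.5,0,0],"dr":[0,0,0],"grip":65},{"travel":[10.5,0,1],"dr":[0,0,0],"grip":65},{"travel":[14.5,0,2],"dr":[0,0,0],"grip":65},{"travel":[18.4,0,2.4],"dr":[0,0,0],"grip":65}]'
python3 -m creep '[{"travel":[4,0,0],"dr":[0,4,0],"grip":65},{"travel":[8,1,0],"dr":[0,9,0],"grip":65},{"travel":[11,3,0],"dr":[0,14,0],"grip":65},{"travel":[14,5,0],"dr":[0,17.5,0],"grip":65},{"travel":[14,8,0],"dr":[0,17.5,0],"grip":65}]'
python3 -m creep '[{"travel":[0,0,0],"dr":[0,0,0],"grip":65},{"travel":[0,0,0],"dr":[0,0,0],"grip":65}]'
cat > near.py <<'E'
from h import *
import sys
m=env.camera_model("wrist");p,d=env.capture("wrist");C=cloud("wrist",p,d,m);C[d==0]=9
s=env.get_state();o,R=s['tool_pos'],s['eef_rot'];print(o,np.degrees(np.arctan2(R[1,2],R[0,2])),s['width'])
for n in map(int,sys.argv[1:]):
  for r in fit("wrist",n,p,C,n/1000+.004):
    print(*r)
    for k in(2,4):
        g=np.array([*r[k],7.])/1000; print("   travel cm",((g-o)@R*100).round(2))
E
python3 near.py 16 12
```

```text
t: 20.7
tool_pos: [0.4761, -0.0516, 0.2394]
eef_rot: [[-0.014, 0.001, 1.0], [-1.0, -0.0, -0.014], [0.0, -1.0, 0.001]]
force: [0.8, -0.0, 0.8]
width: 0.651
t: 21.12
tool_pos: [0.4735, -0.1987, 0.1602]
eef_rot: [[-0.327, 0.005, 0.945], [-0.945, -0.008, -0.327], [0.006, -1.0, 0.007]]
force: [1.0, -0.5, -1.0]
width: 0.652
t: 21.28
tool_pos: [0.472, -0.1889, 0.1583]
eef_rot: [[-0.314, -0.004, 0.949], [-0.949, 0.002, -0.314], [-0.001, -1.0, -0.005]]
force: [0.2, -0.4, -0.0]
width: 0.653
[ 0.47334783 -0.18876301  0.15971088] -18.246562562608766 0.6504442020948685
0.87 mid [472.8, -188.5] tail+L/2 [473.3, -188.7] ang -18.6 len 99.0 wid 17.3 z 20.2
   travel cm [ 1.000e-02  1.527e+01 -5.000e-02]
   travel cm [1.000e-02 1.527e+01 1.000e-02]
0.8 mid [514.3, -286.2] tail+L/2 [514.5, -286.3] ang -25.2 len 79.0 wid 14.8 z 15.8
   travel cm [ 7.99 15.26  6.95]
   travel cm [ 7.99 15.26  6.98]
```

```bash
python3 -m creep '[{"travel":[0,3,0],"dr":[0,0,0],"grip":65},{"travel":[0,7,0],"dr":[0,0,0],"grip":65},{"travel":[0,10,0],"dr":[0,0,0],"grip":65},{"travel":[0,12,0],"dr":[0,0,0],"grip":60},{"travel":[0,12,0],"dr":[0,0,0],"grip":50}]'
python3 -m creep '[{"travel":[0,1.2,0],"dr":[0,0,0],"grip":50},{"travel":[0,2.4,0],"dr":[0,0,0],"grip":50},{"travel":[0,2.9,0],"dr":[0,0,0],"grip":50},{"travel":[0,2.9,0],"dr":[0,0,0],"grip":50},{"travel":[0,2.9,0],"dr":[0,0,0],"grip":50}]'
```

```text
t: 21.85
tool_pos: [0.4716, -0.1882, 0.0376]
eef_rot: [[-0.313, -0.005, 0.95], [-0.95, 0.003, -0.313], [-0.001, -1.0, -0.005]]
force: [-0.4, 0.7, -0.4]
width: 0.57
t: 22.27
tool_pos: [0.4739, -0.1901, 0.012]
eef_rot: [[-0.315, 0.002, 0.949], [-0.949, -0.001, -0.315], [-0.0, -1.0, 0.003]]
force: [-0.0, -0.4, 0.2]
width: 0.501
```

```bash
python3 -m creep '[{"travel":[0,0.4,0],"dr":[0,0,0],"grip":40},{"travel":[0,0.5,0],"dr":[0,0,0],"grip":30},{"travel":[0,0.5,0],"dr":[0,0,0],"grip":0},{"travel":[0,0.5,0],"dr":[0,0,0],"grip":0},{"travel":[0,0.5,0],"dr":[0,0,0],"grip":0}]' 35
python3 -m creep '[{"travel":[0,0,0],"dr":[0,0,0],"grip":0},{"travel":[0,0,0],"dr":[0,0,0],"grip":0},{"travel":[0,0,0],"dr":[0,0,0],"grip":0},{"travel":[0,0,0],"dr":[0,0,0],"grip":0},{"travel":[0,0,0],"dr":[0,0,0],"grip":0}]'
python3 -m creep '[{"travel":[0,-1.5,0],"dr":[0,0,0],"grip":0},{"travel":[0,-4,0],"dr":[0,0,0],"grip":0},{"travel":[0,-8,0],"dr":[0,-5,0],"grip":0},{"travel":[0,-12,0],"dr":[0,-11,0],"grip":0},{"travel":[0,-15,0],"dr":[0,-17.2,0],"grip":0}]'
python3 -m creep '[{"travel":[0,0,0],"dr":[0,0,0],"grip":0},{"travel":[0,0,0],"dr":[0,0,0],"grip":0},{"travel":[0,0,0],"dr":[0,0,0],"grip":0}]'
python3 - <<'E'
from h import *
p,d=env.capture("wrist");cv2.imwrite('pics/w8.png',p)
s=env.get_state();print(s['tool_pos'],s['force'])
E
```

```text
t: 22.68
tool_pos: [0.4728, -0.1902, 0.0058]
eef_rot: [[-0.316, 0.0, 0.949], [-0.949, -0.0, -0.316], [-0.0, -1.0, 0.0]]
force: [0.2, 0.5, 0.7]
width: 0.19
t: 23.1
tool_pos: [0.4728, -0.19, 0.0058]
eef_rot: [[-0.315, 0.0, 0.949], [-0.949, 0.0, -0.315], [-0.0, -1.0, 0.0]]
force: [-0.0, 0.4, 2.5]
width: 0.173
t: 23.52
tool_pos: [0.4727, -0.1905, 0.1579]
eef_rot: [[-0.016, 0.001, 1.0], [-1.0, -0.001, -0.016], [0.001, -1.0, 0.001]]
force: [1.1, -0.3, -2.3]
width: 0.169
t: 23.77
tool_pos: [0.4712, -0.1897, 0.1544]
eef_rot: [[-0.022, -0.003, 1.0], [-1.0, 0.001, -0.022], [-0.001, -1.0, -0.003]]
force: [-0.3, 0.9, -1.9]
width: 0.168
[ 0.470969   -0.18956047  0.15377232] [-0.14364062  0.63418379 -3.160936  ]
```

View pics/w8.png

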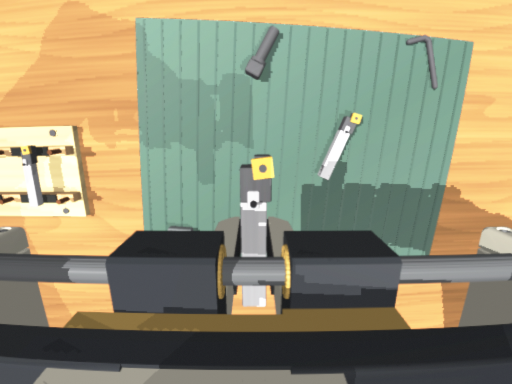

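Tool16 is held straight (255,215). I'll carry it to its place.

```bash
python3 -m creep '[{"travel":[-2.5,0,0.4],"dr":[0,0,0],"grip":0},{"travel":[-6,0,0.6],"dr":[0,0,0],"grip":0},{"travel":[-10,0,0.7],"dr":[0,0,0],"grip":0},{"travel":[-14,0,0.7],"dr":[0,0,0],"grip":0},{"travel":[-18,0,0.7],"dr":[0,0,0],"grip":0}]'
python3 -m creep '[{"travel":[-4,0,0.4],"dr":[0,0,0],"grip":0},{"travel":[-8,0,0.7],"dr":[0,0,0],"grip":0},{"travel":[-12,0,0.7],"dr":[0,0,0],"grip":0},{"travel":[-16,0,0.7],"dr":[0,0,0],"grip":0},{"travel":[-19,0,0.7],"dr":[0,0,0],"grip":0}]'
python3 -m creep '[{"travel":[-2,0,0],"dr":[0,0,0],"grip":0},{"travel":[-3.2,0,0],"dr":[0,0,0],"grip":0},{"travel":[-3.2,0,0],"dr":[0,0,0],"grip":0},{"travel":[-3.2,0,0],"dr":[0,0,0],"grip":0},{"travel":[-3.2,0,0],"dr":[0,0,0],"grip":0}]'
python3 - <<'E'
from h import *
p,d=env.capture("wrist");m=env.camera_model("wrist");s=env.get_state();R=s['eef_rot'];o=s['tool_pos'];print(o,R[:,2])
w=world("w",[[252,163],[274,157],[241,210],[267,210]],np.ones(4),m);c=m['world_from_camera'][:3,3]
a=(c-o)@R; b=(w-c)@R; k=(-.0132-a[1])/b[:,1]; print(((a+b*k[:,None])*1000).round(1))
E
```

```text
t: 24.23
tool_pos: [0.4818, -0.0087, 0.1535]
eef_rot: [[-0.022, -0.005, 1.0], [-1.0, -0.0, -0.022], [0.0, -1.0, -0.005]]
force: [0.7, -0.2, -1.4]
width: 0.165
t: 24.65
tool_pos: [0.4924, 0.1835, 0.1533]
eef_rot: [[-0.018, -0.005, 1.0], [-1.0, 0.0, -0.018], [0.0, -1.0, -0.005]]
force: [0.3, 0.3, -2.6]
width: 0.166
t: 25.07
tool_pos: [0.495, 0.2086, 0.1549]
eef_rot: [[-0.024, -0.002, 1.0], [-1.0, -0.003, -0.024], [0.003, -1.0, -0.001]]
force: [0.4, -0.5, -3.4]
width: 0.172
[0.49518945 0.20852219 0.1551839 ] [ 9.99691148e-01 -2.48328661e-02 -9.68270536e-04]
[[ -1.7 -13.2  46.5]
 [ 11.  -13.2  50. ]
 [ -8.4 -13.2  17.9]
 [  7.4 -13.2  17.9]]
```

```bash
python3 -m creep '[{"travel":[-0.2,3,-0.1],"dr":[0,0,0],"grip":0},{"travel":[-0.2,6,-0.1],"dr":[0,0,0],"grip":0},{"travel":[-0.2,9,-0.1],"dr":[0,0,0],"grip":0},{"travel":[-0.2,11,-0.1],"dr":[0,0,0],"grip":0},{"travel":[-0.2,11.2,-0.1],"dr":[0,0,0],"grip":0}]'
python3 -m creep '[{"travel":[0,0.2,0],"dr":[0,0,0],"grip":0},{"travel":[0,0.4,0],"dr":[0,0,0],"grip":0},{"travel":[0,0.5,0],"dr":[0,0,0],"grip":0},{"travel":[0,0.5,0],"dr":[0,0,0],"grip":0},{"travel":[0,0.5,0],"dr":[0,0,0],"grip":0}]'
```

```text
t: 25.53
tool_pos: [0.4917, 0.2101, 0.0403]
eef_rot: [[-0.024, -0.007, 1.0], [-1.0, -0.004, -0.024], [0.005, -1.0, -0.007]]
force: [-0.6, -1.2, -2.0]
width: 0.168
t: 25.95
tool_pos: [0.4948, 0.2138, 0.0398]
eef_rot: [[-0.021, 0.002, 1.0], [-1.0, 0.001, -0.021], [-0.001, -1.0, 0.002]]
force: [0.2, 0.4, -1.6]
width: 0.169
```

```bash
python3 -m creep '[{"travel":[0.2,0.3,-0.1],"dr":[0,-0.3,0],"grip":0},{"travel":[0.2,0.5,-0.1],"dr":[0,-0.3,0],"grip":0},{"travel":[0.2,0.7,-0.1],"dr":[0,-0.3,0],"grip":0},{"travel":[0.2,0.7,-0.1],"dr":[0,-0.3,0],"grip":0}]'
python3 -m creep '[{"travel":[0,0.1,0],"dr":[0,0,0],"grip":0},{"travel":[0,0.1,0],"dr":[0,0,0],"grip":0}]'
python3 -m creep '[{"travel":[0,0.1,0],"dr":[0,0,0],"grip":0},{"travel":[0,0.1,0],"dr":[0,0,0],"grip":0}]'
```

```text
t: 26.28
tool_pos: [0.4927, 0.2114, 0.0313]
eef_rot: [[-0.016, -0.001, 1.0], [-1.0, -0.0, -0.016], [0.0, -1.0, -0.001]]
force: [-0.7, 0.4, -1.7]
width: 0.171
t: 26.45
tool_pos: [0.493, 0.2116, 0.0305]
eef_rot: [[-0.015, -0.0, 1.0], [-1.0, -0.0, -0.015], [0.0, -1.0, -0.0]]
force: [0.0, -0.8, -2.3]
width: 0.169
t: 26.62
tool_pos: [0.4932, 0.2117, 0.0298]
eef_rot: [[-0.016, 0.0, 1.0], [-1.0, 0.0, -0.016], [-0.0, -1.0, 0.0]]
force: [-1.0, 1.2, -1.2]
width: 0.164
```

```bash
python3 -m creep '[{"travel":[0,0.1,0],"dr":[0,0,0],"grip":0},{"travel":[0,0.1,0],"dr":[0,0,0],"grip":0}]'
python3 -m creep '[{"travel":[0,0,0],"dr":[0,0,0],"grip":20},{"travel":[0,0,0],"dr":[0,0,0],"grip":26},{"travel":[0,0,0],"dr":[0,0,0],"grip":36},{"travel":[0,0,0],"dr":[0,0,0],"grip":38},{"travel":[0,0,0],"dr":[0,0,0],"grip":38}]'
python3 -m creep '[{"travel":[0,-2,0],"dr":[0,0,0],"grip":38},{"travel":[0,-5,0],"dr":[0,0,0],"grip":38},{"travel":[0,-9,0],"dr":[0,0,0],"grip":38},{"travel":[0,-13,0],"dr":[0,0,0],"grip":65},{"travel":[0,-16,0],"dr":[0,0,0],"grip":65}]'
python3 -m creep '[{"travel":[4,-1,-0.4],"dr":[0,0,0],"grip":65},{"travel":[8,-2,-0.8],"dr":[0,0,0],"grip":65},{"travel":[12,-3,-2],"dr":[0,0,0],"grip":65},{"travel":[12,-4,-3],"dr":[0,0,0],"grip":65},{"travel":[12,-5,-4],"dr":[0,0,0],"grip":65}]'
python3 -m creep '[{"travel":[0,0,0],"dr":[0,0,0],"grip":65},{"travel":[0,0,0],"dr":[0,0,0],"grip":65},{"travel":[0,0,0],"dr":[0,0,0],"grip":65}]'
python3 rack.py w9 16 20 25 10
```

```text
t: 26.78
tool_pos: [0.4932, 0.2116, 0.0298]
eef_rot: [[-0.016, 0.0, 1.0], [-1.0, 0.0, -0.016], [-0.0, -1.0, 0.0]]
force: [-2.3, -0.9, 6.3]
width: 0.169
t: 27.2
tool_pos: [0.4931, 0.2116, 0.0286]
eef_rot: [[-0.016, -0.0, 1.0], [-1.0, 0.0, -0.016], [-0.0, -1.0, -0.0]]
force: [-0.4, -0.6, 0.3]
width: 0.372
t: 27.62
tool_pos: [0.4938, 0.2118, 0.1917]
eef_rot: [[-0.016, 0.003, 1.0], [-1.0, 0.001, -0.016], [-0.001, -1.0, 0.003]]
force: [0.4, 1.1, 0.2]
width: 0.477
t: 28.03
tool_pos: [0.4505, 0.0886, 0.2392]
eef_rot: [[-0.023, -0.0, 1.0], [-1.0, -0.001, -0.023], [0.001, -1.0, -0.0]]
force: [0.0, 0.8, -0.3]
width: 0.651
t: 28.28
tool_pos: [0.4514, 0.0926, 0.2382]
eef_rot: [[-0.014, -0.0, 1.0], [-1.0, 0.0, -0.014], [-0.0, -1.0, -0.0]]
force: [-0.9, 0.1, 0.0]
width: 0.65
[0.45138893 0.09266968 0.23800938] [ 9.99896129e-01 -1.43966935e-02 -6.82781577e-04]
16 0.6 mid [492.8, 212.6] tail+L/2 [494.6, 212.6] ang -0.4 len 96.0 wid 16.7 z 44.2
20 0.63 mid [495.2, 284.4] tail+L/2 [496.4, 284.4] ang -0.1 len 123.0 wid 20.9 z 48.4
25 0.77 mid [496.0, 354.6] tail+L/2 [498.1, 354.6] ang -1.7 len 146.0 wid 27.4 z 53.4
10 0.79 mid [490.8, 65.2] tail+L/2 [491.8, 65.1] ang -2.9 len 68.0 wid 11.0 z 38.1
10 0.46 mid [493.4, 212.6] tail+L/2 [479.6, 212.7] ang -0.4 len 98.0 wid 16.7 z 44.2
pad [126. 120.] [536.4 267.6  31.2] ext [34.5 13.7  8.5]
pad [178. 125.] [520.9 196.3  30.8] ext [ 6.9 12.6  7.8]
pad [220. 125.] [519.7 138.6  27.8] ext [ 6.7 41.2  3.2]
pad [ 80. 126.] [523.5 337.7  28.7] ext [ 6.9 10.6  2.7]
pad [264. 126.] [518.1  78.4  28. ] ext [ 5.6 18.7  2.6]
pad [ 85. 165.] [467.9 338.9  27.9] ext [ 7.5 10.4  2.4]
pad [132. 165.] [466.5 268.7  27.9] ext [ 7.5 14.6  3.2]
pad [180. 165.] [465.9 198.   28.3] ext [ 6.  13.4  2.9]
pad [220. 165.] [464.9 140.4  28.3] ext [ 6.4 41.3  3.1]
pad [262. 165.] [464.   81.2  28.1] ext [ 6.  14.3  2.9]
pad [281. 165.] [462.9  53.5  28. ] ext [ 7.3 10.1  2.9]
```

Tool16 is in place at (493.7, 212.6). Now tool12.

```bash
python3 -m creep '[{"travel":[2.5,0,0.5],"dr":[0,0,0],"grip":65},{"travel":[6.5,0,1.5],"dr":[0,0,0],"grip":65},{"travel":[10.5,0,3],"dr":[0,0,0],"grip":65},{"travel":[14.5,0,5],"dr":[0,0,0],"grip":65},{"travel":[18.3,0,6.5],"dr":[0,0,0],"grip":65}]'
python3 -m creep '[{"travel":[4,0,0],"dr":[0,0,0],"grip":65},{"travel":[8,1,0.3],"dr":[0,6,0],"grip":65},{"travel":[12,2,0.3],"dr":[0,12,0],"grip":65},{"travel":[16,2.5,0.3],"dr":[0,18,0],"grip":65},{"travel":[19.4,3,0.3],"dr":[0,23.5,0],"grip":65}]'
python3 -m creep '[{"travel":[0,2,0],"dr":[0,0,0],"grip":65},{"travel":[0,5,0],"dr":[0,0,0],"grip":65},{"travel":[0,5,0],"dr":[0,0,0],"grip":65},{"travel":[0,5,0],"dr":[0,0,0],"grip":65}]'
python3 near.py 12
```

```text
t: 28.95
tool_pos: [0.5131, -0.0901, 0.2385]
eef_rot: [[-0.014, 0.0, 1.0], [-1.0, 0.0, -0.014], [-0.0, -1.0, 0.0]]
force: [0.2, 1.5, 1.2]
width: 0.649
t: 29.37
tool_pos: [0.5114, -0.2859, 0.2076]
eef_rot: [[-0.419, -0.001, 0.908], [-0.908, -0.001, -0.419], [0.001, -1.0, -0.001]]
force: [0.5, 0.5, -0.3]
width: 0.653
t: 29.7
tool_pos: [0.5114, -0.2817, 0.1571]
eef_rot: [[-0.412, -0.004, 0.911], [-0.911, 0.002, -0.412], [-0.001, -1.0, -0.005]]
force: [0.5, 0.3, 1.1]
width: 0.644
[ 0.51256803 -0.2823307   0.15872822] -24.330696586398226 0.6527273875917005
0.83 mid [514.5, -286.8] tail+L/2 [515.1, -287.1] ang -24.5 len 79.0 wid 12.8 z 16.2
   travel cm [ 0.33 15.17  0.37]
   travel cm [ 0.33 15.17  0.44]
```

```bash
python3 -m creep '[{"travel":[0.3,3,0.3],"dr":[0,0,0],"grip":65},{"travel":[0.3,7,0.3],"dr":[0,0,0],"grip":65},{"travel":[0.3,10,0.3],"dr":[0,0,0],"grip":65},{"travel":[0.3,12,0.3],"dr":[0,0,0],"grip":60},{"travel":[0.3,12,0.3],"dr":[0,0,0],"grip":50}]'
python3 -m creep '[{"travel":[0,1.2,0],"dr":[0,0,0],"grip":50},{"travel":[0,2.4,0],"dr":[0,0,0],"grip":50},{"travel":[0,2.8,0],"dr":[0,0,0],"grip":50},{"travel":[0,2.8,0],"dr":[0,0,0],"grip":50},{"travel":[0,2.8,0],"dr":[0,0,0],"grip":50}]'
python3 -m creep '[{"travel":[0,0,0],"dr":[0,0,0],"grip":45},{"travel":[0,0,0],"dr":[0,0,0],"grip":45},{"travel":[0,0,0],"dr":[0,0,0],"grip":45}]'
```

```text
t: 30.22
tool_pos: [0.5124, -0.285, 0.0362]
eef_rot: [[-0.412, -0.005, 0.911], [-0.911, 0.003, -0.412], [-0.001, -1.0, -0.006]]
force: [0.0, -0.2, 0.3]
width: 0.572
t: 30.63
tool_pos: [0.5141, -0.287, 0.0112]
eef_rot: [[-0.413, 0.001, 0.911], [-0.911, -0.0, -0.413], [0.0, -1.0, 0.001]]
force: [0.3, 0.2, 0.1]
width: 0.497
t: 30.88
tool_pos: [0.514, -0.2869, 0.0112]
eef_rot: [[-0.413, 0.001, 0.911], [-0.911, -0.0, -0.413], [-0.0, -1.0, 0.001]]
force: [-0.5, -0.5, -0.4]
width: 0.454
```

```bash
python3 -m creep '[{"travel":[0,0.4,0],"dr":[0,0,0],"grip":40},{"travel":[0,0.55,0],"dr":[0,0,0],"grip":30},{"travel":[0,0.55,0],"dr":[0,0,0],"grip":0},{"travel":[0,0.55,0],"dr":[0,0,0],"grip":0},{"travel":[0,0.55,0],"dr":[0,0,0],"grip":0}]' 30
python3 -m creep '[{"travel":[0,0,0],"dr":[0,0,0],"grip":0},{"travel":[0,0,0],"dr":[0,0,0],"grip":0},{"travel":[0,0,0],"dr":[0,0,0],"grip":0},{"travel":[0,0,0],"dr":[0,0,0],"grip":0},{"travel":[0,0,0],"dr":[0,0,0],"grip":0}]'
python3 -m creep '[{"travel":[0,-1.5,0],"dr":[0,0,0],"grip":0},{"travel":[0,-4,0],"dr":[0,-6,0],"grip":0},{"travel":[0,-8,0],"dr":[0,-12,0],"grip":0},{"travel":[0,-12,0],"dr":[0,-18,0],"grip":0},{"travel":[0,-15,0],"dr":[0,-23.3,0],"grip":0}]'
python3 -m creep '[{"travel":[0,0,0],"dr":[0,0,0],"grip":0},{"travel":[0,0,0],"dr":[0,0,0],"grip":0},{"travel":[0,0,0],"dr":[0,0,0],"grip":0}]'
python3 - <<'E'
from h import *
p,d=env.capture("wrist");cv2.imwrite('pics/w10.png',p[60:320])
s=env.get_state();print(s['tool_pos'],s['force'])
E
```

```text
t: 31.3
tool_pos: [0.5136, -0.2868, 0.0051]
eef_rot: [[-0.413, -0.0, 0.911], [-0.911, 0.0, -0.413], [-0.0, -1.0, -0.0]]
force: [-0.4, -0.5, -0.7]
width: 0.163
t: 31.72
tool_pos: [0.5136, -0.2867, 0.0051]
eef_rot: [[-0.413, -0.0, 0.911], [-0.911, 0.0, -0.413], [-0.0, -1.0, -0.0]]
force: [0.9, -0.4, -1.3]
width: 0.128
t: 32.13
tool_pos: [0.5142, -0.2873, 0.1582]
eef_rot: [[-0.014, 0.002, 1.0], [-1.0, -0.002, -0.014], [0.002, -1.0, 0.002]]
force: [1.5, -0.7, -0.7]
width: 0.129
t: 32.38
tool_pos: [0.5127, -0.2862, 0.1542]
eef_rot: [[-0.02, -0.002, 1.0], [-1.0, 0.001, -0.02], [-0.001, -1.0, -0.002]]
force: [-1.0, -0.5, -1.3]
width: 0.128
[ 0.51235896 -0.2858904   0.15347889] [ 0.32388606  0.19995379 -0.62510423]
```

View pics/w10.png

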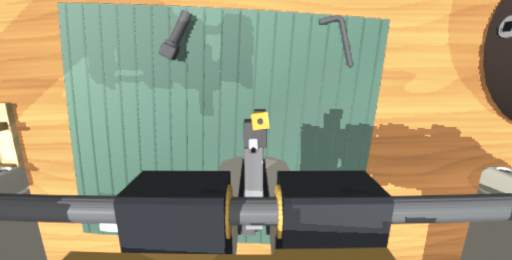

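Tool12 is held straight (255,160 in the crop). I'll carry it to the last place.

```bash
python3 -m creep '[{"travel":[-2.5,0,-0.4],"dr":[0,0,0],"grip":0},{"travel":[-6,0,-0.8],"dr":[0,0,0],"grip":0},{"travel":[-10,0,-1.2],"dr":[0,0,0],"grip":0},{"travel":[-14,0,-1.5],"dr":[0,0,0],"grip":0},{"travel":[-18,0,-1.5],"dr":[0,0,0],"grip":0}]'
python3 -m creep '[{"travel":[-4,0,-0.4],"dr":[0,0,0],"grip":0},{"travel":[-8,0,-0.8],"dr":[0,0,0],"grip":0},{"travel":[-12,0,-1.2],"dr":[0,0,0],"grip":0},{"travel":[-16,0,-1.4],"dr":[0,0,0],"grip":0},{"travel":[-20,0,-1.4],"dr":[0,0,0],"grip":0}]'
python3 -m creep '[{"travel":[-2,0,0],"dr":[0,0,0],"grip":0},{"travel":[-4.4,0,0],"dr":[0,0,0],"grip":0},{"travel":[-4.4,0,0],"dr":[0,0,0],"grip":0},{"travel":[-4.4,0,0],"dr":[0,0,0],"grip":0},{"travel":[-4.4,0,0],"dr":[0,0,0],"grip":0}]'
python3 - <<'E'
from h import *
p,d=env.capture("wrist");m=env.camera_model("wrist");s=env.get_state();R=s['eef_rot'];o=s['tool_pos'];print(o,R[:,2])
hsv=cv2.cvtColor(p,cv2.COLOR_BGR2HSV);g=(hsv[...,0]>20)&(hsv[...,0]<32)&(hsv[...,1]>180);v,u=np.nonzero(g[150:200,235:285]);print(u.min()+235,u.max()+235,v.min()+150,v.max()+150)
w=world("w",[[u.mean()+235,v.min()+150],[244,200],[265,200]],np.ones(3),m);c=m['world_from_camera'][:3,3]
a=(c-o)@R; b=(w-c)@R; k=(-.01-a[1])/b[:,1]; print(((a+b*k[:,None])*1000).round(1))
E
```

```text
t: 32.85
tool_pos: [0.4997, -0.1047, 0.1532]
eef_rot: [[-0.021, -0.005, 1.0], [-1.0, 0.001, -0.021], [-0.001, -1.0, -0.005]]
force: [1.2, 1.3, -0.9]
width: 0.125
t: 33.27
tool_pos: [0.4897, 0.0954, 0.1534]
eef_rot: [[-0.02, -0.005, 1.0], [-1.0, -0.001, -0.02], [0.001, -1.0, -0.005]]
force: [0.6, -0.6, -0.9]
width: 0.125
t: 33.68
tool_pos: [0.4918, 0.1364, 0.1539]
eef_rot: [[-0.02, -0.003, 1.0], [-1.0, -0.002, -0.02], [0.002, -1.0, -0.003]]
force: [0.7, -0.5, -0.2]
width: 0.127
[0.49215626 0.13586425 0.15419763] [ 0.99976779 -0.02144119 -0.00215297]Traceback (most recent call last):
  File "<stdin>", line 3, in <module>
    return umr_minimum(a, axis, None, out, keepdims, initial, where)
ValueError: zero-size array to reduction operation minimum which has no identity
```

```bash
python3 -m creep '[{"travel":[-0.3,3,0],"dr":[0,0,0],"grip":0},{"travel":[-0.3,6,0],"dr":[0,0,0],"grip":0},{"travel":[-0.3,9,0],"dr":[0,0,0],"grip":0},{"travel":[-0.3,11,0],"dr":[0,0,0],"grip":0},{"travel":[-0.3,11.2,0],"dr":[0,0,0],"grip":0}]'
python3 -m creep '[{"travel":[0,0.2,0],"dr":[0,0,0],"grip":0},{"travel":[0,0.4,0],"dr":[0,0,0],"grip":0},{"travel":[0,0.5,0],"dr":[0,0,0],"grip":0},{"travel":[0,0.5,0],"dr":[0,0,0],"grip":0},{"travel":[0,0.5,0],"dr":[0,0,0],"grip":0}]'
```

```text
t: 34.15
tool_pos: [0.49, 0.1379, 0.0396]
eef_rot: [[-0.022, -0.008, 1.0], [-1.0, -0.003, -0.022], [0.004, -1.0, -0.008]]
force: [-0.3, -0.3, -1.5]
width: 0.125
t: 34.57
tool_pos: [0.4935, 0.1409, 0.0392]
eef_rot: [[-0.019, 0.002, 1.0], [-1.0, 0.001, -0.019], [-0.001, -1.0, 0.002]]
force: [0.7, -0.2, -1.6]
width: 0.124
```

```bash
python3 -m creep '[{"travel":[0.1,0.3,-0.1],"dr":[0,-0.2,0],"grip":0},{"travel":[0.1,0.5,-0.1],"dr":[0,-0.2,0],"grip":0},{"travel":[0.1,0.7,-0.1],"dr":[0,-0.2,0],"grip":0},{"travel":[0.1,0.7,-0.1],"dr":[0,-0.2,0],"grip":0}]'
python3 -m creep '[{"travel":[0,0.1,0],"dr":[0,0,0],"grip":0},{"travel":[0,0.1,0],"dr":[0,0,0],"grip":0}]'
python3 -m creep '[{"travel":[0,0.1,0],"dr":[0,0,0],"grip":0},{"travel":[0,0.1,0],"dr":[0,0,0],"grip":0}]'
```

```text
t: 34.9
tool_pos: [0.4914, 0.1397, 0.0308]
eef_rot: [[-0.016, -0.001, 1.0], [-1.0, -0.0, -0.016], [0.0, -1.0, -0.001]]
force: [0.3, 0.6, -1.1]
width: 0.124
t: 35.07
tool_pos: [0.4917, 0.1398, 0.03]
eef_rot: [[-0.015, -0.0, 1.0], [-1.0, 0.0, -0.015], [0.0, -1.0, -0.0]]
force: [-0.2, 0.7, -0.9]
width: 0.123
t: 35.23
tool_pos: [0.4918, 0.1398, 0.0291]
eef_rot: [[-0.016, 0.0, 1.0], [-1.0, 0.0, -0.016], [-0.0, -1.0, 0.0]]
force: [1.0, -0.1, -1.4]
width: 0.127
```

```bash
python3 -m creep '[{"travel":[0,0.1,0],"dr":[0,0,0],"grip":0},{"travel":[0,0.1,0],"dr":[0,0,0],"grip":0}]'
python3 -m creep '[{"travel":[0,0.05,0],"dr":[0,0,0],"grip":0},{"travel":[0,0.05,0],"dr":[0,0,0],"grip":0}]'
```

```text
t: 35.4
tool_pos: [0.4918, 0.1398, 0.029]
eef_rot: [[-0.016, 0.0, 1.0], [-1.0, 0.0, -0.016], [-0.0, -1.0, 0.0]]
force: [0.1, -0.2, 5.7]
width: 0.121
t: 35.57
tool_pos: [0.4919, 0.1398, 0.029]
eef_rot: [[-0.016, 0.001, 1.0], [-1.0, 0.0, -0.016], [-0.001, -1.0, 0.0]]
force: [-2.5, -0.0, 9.7]
width: 0.125
```

Contact is firm, so I'll release gently, back off and check the whole row.

```bash
python3 -m creep '[{"travel":[0,-0.1,0],"dr":[0,0,0],"grip":15},{"travel":[0,-0.1,0],"dr":[0,0,0],"grip":22},{"travel":[0,-0.1,0],"dr":[0,0,0],"grip":32},{"travel":[0,-0.1,0],"dr":[0,0,0],"grip":34},{"travel":[0,-0.1,0],"dr":[0,0,0],"grip":34}]'
python3 -m creep '[{"travel":[0,-2,0],"dr":[0,0,0],"grip":34},{"travel":[0,-5,0],"dr":[0,0,0],"grip":34},{"travel":[0,-9,0],"dr":[0,0,0],"grip":34},{"travel":[0,-13,0],"dr":[0,0,0],"grip":65},{"travel":[0,-16,0],"dr":[0,0,0],"grip":65}]'
python3 -m creep '[{"travel":[-3,-1,-0.4],"dr":[0,0,0],"grip":65},{"travel":[-7,-2,-0.8],"dr":[0,0,0],"grip":65},{"travel":[-11,-3,-2],"dr":[0,0,0],"grip":65},{"travel":[-11,-4,-3],"dr":[0,0,0],"grip":65},{"travel":[-11,-5,-4],"dr":[0,0,0],"grip":65}]'
python3 -m creep '[{"travel":[0,0,0],"dr":[0,0,0],"grip":65},{"travel":[0,0,0],"dr":[0,0,0],"grip":65},{"travel":[0,0,0],"dr":[0,0,0],"grip":65}]'
python3 rack.py w11 10 12 16 20 25 32
```

```text
t: 35.98
tool_pos: [0.4917, 0.1398, 0.0285]
eef_rot: [[-0.016, -0.0, 1.0], [-1.0, -0.0, -0.016], [0.0, -1.0, -0.0]]
force: [-0.6, 0.3, -0.5]
width: 0.329
t: 36.4
tool_pos: [0.4924, 0.1398, 0.1915]
eef_rot: [[-0.016, 0.003, 1.0], [-1.0, 0.001, -0.016], [-0.001, -1.0, 0.003]]
force: [0.0, 0.5, -0.7]
width: 0.435
t: 36.82
tool_pos: [0.4517, 0.2533, 0.2386]
eef_rot: [[-0.009, -0.001, 1.0], [-1.0, 0.001, -0.009], [-0.001, -1.0, -0.001]]
force: [0.1, -0.7, -0.9]
width: 0.647
t: 37.07
tool_pos: [0.454, 0.2483, 0.2383]
eef_rot: [[-0.019, 0.0, 1.0], [-1.0, -0.001, -0.019], [0.001, -1.0, 0.0]]
force: [0.7, -0.0, -0.4]
width: 0.65
[0.45400642 0.2484147  0.23811174] [ 9.99822997e-01 -1.88079590e-02 -4.84406972e-04]
10 0.57 mid [490.3, 65.7] tail+L/2 [491.5, 65.7] ang -2.8 len 68.0 wid 12.2 z 37.4
12 0.85 mid [492.5, 141.4] tail+L/2 [493.9, 141.4] ang -2.3 len 77.0 wid 13.1 z 39.8
16 0.98 mid [493.4, 212.6] tail+L/2 [493.3, 212.6] ang -2.4 len 100.0 wid 17.6 z 44.1
20 0.92 mid [494.1, 284.4] tail+L/2 [495.4, 284.4] ang -0.6 len 122.0 wid 20.1 z 48.1
25 0.55 mid [495.5, 355.5] tail+L/2 [496.1, 355.5] ang -0.8 len 149.0 wid 25.8 z 53.2
32 0.72 mid [498.3, 424.6] tail+L/2 [499.6, 424.6] ang -2.5 len 167.0 wid 34.8 z 60.3
pad [238. 125.] [523.3 268.2  28.9] ext [ 6.9 12.3  4.1]
pad [269. 125.] [521.9 226.3  28.1] ext [ 5.5 11.1  2.9]
pad [292. 125.] [520.7 194.6  27.9] ext [6.8 8.4 3.1]
pad [322. 126.] [519.5 153.5  29.4] ext [ 5.5 13.   6.1]
pad [376. 126.] [518.5  76.7  29.4] ext [ 6.  23.5  5.6]
pad [239. 165.] [466.6 268.6  28.4] ext [ 7.4 10.1  3.1]
pad [319. 165.] [465.1 155.   28. ] ext [ 6.  11.6  2.2]
pad [370. 166.] [462.7  81.3  27.8] ext [ 6.3 16.5  2.5]
```

View pics/w11.png

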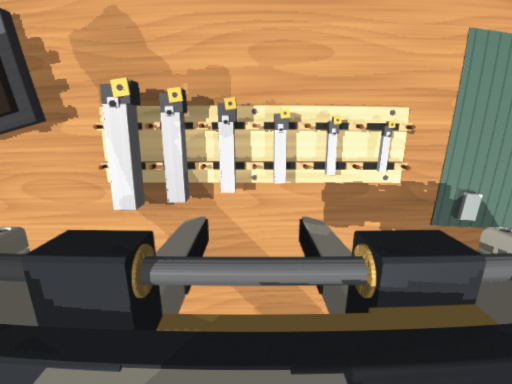

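The row reads 32, 25, 20, 16, 12, 10 from left to right (columns 121, 175, 228, 281, 332, 385 along row ~150). All tips point up with gold inserts visible, and heights and positions are right. Handing in.

```bash
python3 -c "
from rig import env
print(env.get_state()['t'],env.close_job())"
```

```text
the job is handed in; nothing more can be done
37.4167 None
```

I put the four loose tools back in the rack, so the row now runs 32, 25, 20, 16, 12, 10 with all tips pointing the same way and inserts up. I handed in at 37.4 s of the 106 s allowed, with the gripper clear of the rack.

- **Position:** the last wrist-camera check put each placed tool within about 2 mm of its place. The 12 showed the largest difference, 1.6 mm along the row.
- **Angle:** the fitted angles were within about 1.5° of the rack's own, which is about the measurement noise.
- **Height:** all four tops were at the height expected for a bar lying flat on both pads. The wrist camera reads 0.5–2 mm high, and it read the end tools high by similar amounts.
- **Setting down:** I lowered each tool in steps of 1 mm or less until the force changed. The 12 was pressed hardest, with a reading of about 10 N.
- **End tools:** the 10 and 32 were not touched, and they measured the same as before to within about 2 mm.

One check failed: for tool 12, the script that finds the insert tip while the tool is in the gripper found no pixels. I relied on the two readings taken before the grasp and the final look instead.

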